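# Restock the desk organiser from the supply tray

## Robot

A 6-joint arm with a two-finger parallel gripper is mounted at the origin on a cart in front of the work surface, level with it; the furniture and walls round the work are solid. World frame = base frame: x ahead of the robot, y to its left, z up, the work surface at z = 0. Lengths are in mm, angles in rad, forces in N, time in s.
With the tool pointing down it reaches from about 250 to 725 mm from the base axis. Payload 4 kg.
Tool frame: the origin (TCP) lies at the very end of the fingers, on their centre line; the grasp point (between the pads) lies behind it (arm.tcp_to_grasp is the z of the grasp point in the tool frame, in mm); z points along the fingers, y is the line along which they close (so a half turn about z gives the same grasp; the last joint's range is limited). The gripper opens to 85 mm and grips with 20 to 120 N. Pads are 22 mm wide; open, the fingers measure 114 mm over their backs; the gripper's body (76 mm by 85 mm) begins 54 mm behind the grasp point. The pads swing forward as they close: fully open they stand 13 mm farther back than shut.
Start: joints at [-1.316, 0.241, 0.005, 1.335, 0, 1.571], TCP at [126.024, -483.857, 198.506] pointing down, gripper open.
Joint ranges: [-2.72, 2.72], [-1.05, 1.87], [-1.09, 1.28], [-1.99, 2.15], [-1.42, 1.44], [-3.14, 3.14]. Speed limits (rad/s): [2.79, 2.79, 3.14, 3.14, 3.14, 3.14].

## Interface

Orientations are given as a unit quaternion [x, y, z, w].
In Python, from workcell import arm gives the robot as it stands.
- The arm moves only by the shell command python3 -m jog 'ROWS'. ROWS is JSON, a list that holds one entry, the list of rows, each a list of 5 numbers: the finger opening in m, from 0 to 0.0854, then the shift along the tool's x, y, z in m, then the turn about the tool's z in degrees. In form: [[[grip, x, y, z, spin], ...]]. A call has exactly 5 rows; each row is the pose to reach, as a shift and turn from the pose commanded when the call began, along the tool's axes at that moment; what a row does not reach only later rows make up. A row lasts 1/8 s, in which the tool goes at most 62.5 mm and 10.7 degrees, less where a joint would pass 70% of its speed; a pose out of reach is approached as far as the arm can. A call with a gripper value outside its range is refused whole. The fingers move at their own pace and stop on an object; the grip force is fixed at half the most. Time passes only in rows, so rows that repeat a pose let the fingers close, or fill a call up. It gives the time, the measured TCP pose, the force, the opening and the grip force at its end, in the units of the state.
- arm.state(): the state, without advancing time (a new reading comes with each control period).
- arm.read_camera(name): name is "scene" or "top" or "wrist"; returns (picture, depth): 480x640x3 uint8, red, green, blue; 480x640 float32, mm along the optical axis (not along the pixel's ray), 0 where there is no reading.
- arm.calibration(name): a dict with "camera_matrix" (3x3 intrinsics, pixels), "distortion" ([k1, k2, p1, p2, k3] as OpenCV has them; the pictures are not rectified), "rvec" (rotation vector, rad) and "tvec" (3), from world to camera coordinates, as OpenCV has them. Camera axes: x right, y down, z forward; pixel columns grow to the right and rows downward; lengths in mm; the calibration is good to about 2 mm. A picture is of the moment at which its call begins: read the wrist's pose just before it. calibration takes no time and is no camera call; for the wrist camera it gives the pose at the moment of the call.
- arm.job_done(): hands the job in; it is judged then, once.
The state is a dict: "clock": time; "joint_pos": joint angles; "qd": joint speeds; "joint_torque": joint torques, N m; "tcp_pos": TCP position; "eef_rot": TCP orientation; "force": force on the tool from outside, world axes, zero at the start; "torque": the same for the moment, N m; "opening": finger opening in mm; "gripper_force": force on a finger pad.
Only numpy, scipy, OpenCV 4.12 (cv2) and the standard library are available. Lean on these libraries where they do the work, as an engineer would, in place of code of your own. Each camera call takes 0.05 s, during which the arm holds its last target. There are 200 camera calls.

## Task

Restock the desk organiser with whatever supplies are there: carry the supply tray by its grip to the organiser and tip it so that all the boxes of staples slide off its open nose into the deep bin (do not pick them off the tray; any that misses may be picked up and put in), then lay the empty tray flat on the desk. Seat each tape roll on the desk in a round well and the box of paper clips in the rectangular well, all flat on the well floors, and leave the stapler, mouse and glue stick where they are.

Things in the scene. Friction and masses are not known exactly. Their poses are not given: they have to be found in the camera images.
- tray_grip (a point): loose sheet-metal scoop tray, 0.2 kg, carries the staple boxes. Point: centre of its upright black grip plate, 56 mm above the tray's underside. x points to the open nose, y across, z up from the floor. Plate 14 mm thick (x), 60 wide (y), top 78 mm above the underside; boxes in front of it reach only 25 mm high. Slippery floor: boxes begin to slide at 14 to 22 degrees of tilt and run off the nose
- tray_lip (a point): middle of the tray's open nose edge, on the floor's upper face, 3 mm above the underside; 167 mm ahead of and 53 mm below tray_grip (tray axes, same axes). Tray floor 160 x 90 mm, side walls 24 mm high, closed back behind which the grip plate stands (its rear face 94 mm behind the tray's middle)
- bin_floor (a point): fixed grey desk organiser: deep open bin behind, low deck with three wells in front. Point: centre of the bin's inner floor, 5 mm above the desk; x to the organiser's back, y to its left, z up. Bin inside 106 (x) by 212 (y) mm, walls 5 thick, rim 80 above the desk. Deck: from 58 to 144 mm in front (-x) of this point, 222 mm wide, top 20 mm above the desk
- well_left (a point): centre of the floor of the left round well in the organiser's deck: 54 mm across, 10 mm deep, floor 10 mm above the desk; at x -101, y +78 mm from bin_floor in its axes.
- well_right (a point): the same, right round well: x -101, y -78 mm from bin_floor.
- pocket (a point): centre of the floor of the rectangular well between the round ones: 74 mm along the organiser's x by 49 mm along its y, 10 mm deep, floor 10 mm above the desk.
- roll_a_c (a point): roll of black tape lying flat on the desk (hole upright): 50 mm across, 30 mm high, 0.06 kg, hole 26 mm; may be absent. This point: its centre, 15 mm above its underside.
- roll_b_c (a point): roll of black tape lying flat on the desk (hole upright): 50 mm across, 30 mm high, 0.06 kg, hole 26 mm; may be absent. This point: its centre, 15 mm above its underside.
- clips_c (a point): cardboard box of paper clips, 45 x 70 x 20 mm (x, y, z), lying flat on the desk, 0.07 kg; may be absent. This point: its centre, 10 mm above its underside; its y axis is the long side.
- box_0_c (a point): box of staples, 36 x 62 x 22 mm (x, y, z), 0.06 kg, lying on the tray at the start; may be absent. This point: its centre, 11 mm above its underside.
- box_1_c (a point): box of staples, 36 x 62 x 22 mm (x, y, z), 0.06 kg, lying on the tray at the start; may be absent. This point: its centre, 11 mm above its underside.
- box_2_c (a point): box of staples, 36 x 62 x 22 mm (x, y, z), 0.06 kg, lying on the tray at the start; may be absent. This point: its centre, 11 mm above its underside.
- box_3_c (a point): box of staples, 36 x 62 x 22 mm (x, y, z), 0.06 kg, lying on the tray at the start; may be absent. This point: its centre, 11 mm above its underside.
- stapler: black stapler, 135 x 36 x 50 mm, standing loose on the desk; bystander. Origin under its middle.
- mouse: black computer mouse without a cord, 108 x 57 x 38 mm, lying loose on the desk; bystander. Origin under its middle.
- glue_stick: glue stick, 27 mm across, 92 mm high, standing loose on the desk; bystander. Origin under its middle.

How it is judged:
By the outcome, as a careful person would: the job done as asked, in the order asked, and still so for the second after the job is handed in, with the robot touching nothing.
Of box_0, box_1, box_2, box_3 only 2 to 4 are there at a start; the rules pass over those that are not, and their reading is None.
Of roll_a, roll_b, clips only 2 to 3 are there at a start; the rules pass over those that are not, and their reading is None.
At some moment in a run one of roll_a, roll_b, clips may be knocked a few centimetres aside while the robot is not near it.
It also fails if it takes over 208 s, if anything falls off the work surface, if the arm or the gripper's body presses on something with over 40 N, if the wrist force passes 120 N, or if a joint passes its speed limit or range.

## Working session

There is one attempt and no reset: what is moved stays moved. The work goes in short steps, Python scripts to look and compute and a shell command to move; the robot and the scene stay as the last step left them, time stands still between calls to the robot, and variables do not carry over. Pictures are saved under pics/ and viewed, at most 16 in all, crops included, and the job is handed in when it is done.

```bash
ls; mkdir -p pics
cat > h.py <<'E'
import numpy as np, cv2
from workcell import arm
from scipy.spatial.transform import Rotation as R
def snap(n,f=None):
    c=arm.calibration(n); p,d=arm.read_camera(n)
    if f: cv2.imwrite('pics/'+f,p[:,:,::-1])
    return p,d,c
def cast(c,uv,z):
    K=np.array(c['camera_matrix']);D=np.array(c['distortion'])
    u=cv2.undistortPoints(np.array(uv,float).reshape(-1,1,2),K,D).reshape(-1,2)
    Rm=cv2.Rodrigues(np.array(c['rvec'],float))[0];t=np.array(c['tvec'],float).ravel()
    o=-Rm.T@t; r=np.c_[u,np.ones(len(u))]@Rm
    return o+r*((np.array(z)-o[2])/r[:,2])[:,None]
def cloud(c,d):
    v,u=np.mgrid[0:480,0:640]; K=np.array(c['camera_matrix']);D=np.array(c['distortion'])
    n=cv2.undistortPoints(np.c_[u.ravel(),v.ravel()].astype(float).reshape(-1,1,2),K,D).reshape(-1,2)
    P=np.c_[n,np.ones(len(n))]*d.reshape(-1,1)
    Rm=cv2.Rodrigues(np.array(c['rvec'],float))[0];t=np.array(c['tvec'],float).ravel()
    return ((P-t)@Rm).reshape(480,640,3)
E
python3 - <<'E'
from h import *
p,d,c=snap('top','top0.png');np.savez('top0.npz',p=p,d=d)
p,d,c=snap('scene','scene0.png')
s=arm.state();print(s['tcp_pos'],R.from_quat(s['eef_rot']).as_matrix().round(3),arm.tcp_to_grasp,s['clock'])
E
```

```text
pics
[ 125.84478122 -483.25040744  197.69980162] [[ 0.968  0.252 -0.001]
 [ 0.252 -0.968  0.002]
 [-0.    -0.002 -1.   ]] -18.700000000000003 0.1
```

View pics/top0.png

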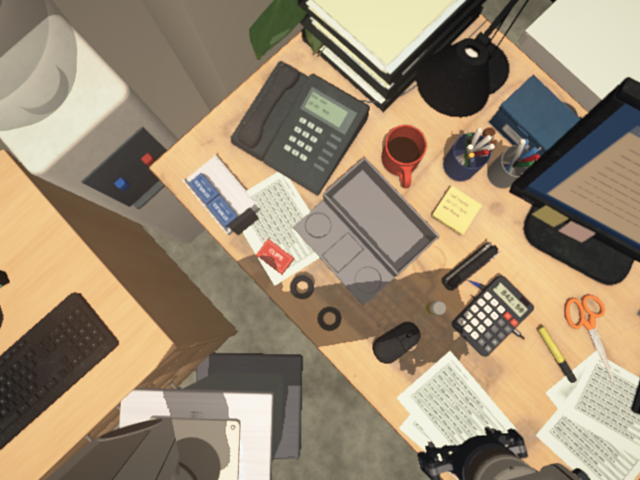

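View pics/scene0.png

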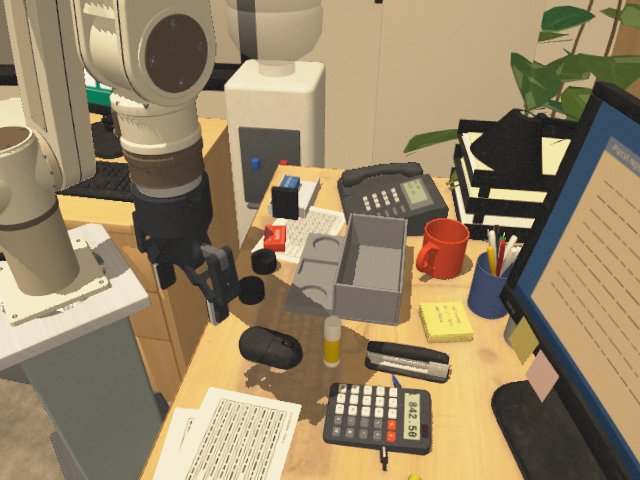

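The top view shows the tray at (220,195) with its grip at (243,218) and the blue boxes between them. The clips are at (275,255), the rolls at (302,286) and (329,318), the bin at (380,205) and the deck at (345,250). The glue stick is at (438,308), the mouse at (397,342) and the stapler at (470,265).

Run:
```python
from h import *
f=np.load('top0.npz');p,d=f['p'],f['d'];c=arm.calibration('top')
P=cloud(c,d)
for n,uv in dict(tray=(220,195),grip=(243,218),clips=(275,255),ra=(302,286),rb=(329,318),bin=(380,205),deck=(345,250),glue=(438,308),mouse=(397,342),stap=(470,265),mug=(403,145),desk=(460,240),phone=(300,120)).items():
    print(n,cast(c,[uv],0)[0].round(),P[uv[1],uv[0]].round())
cr=p[140:360,150:450];cv2.imwrite('pics/crop.png',cv2.resize(cr,(800,587),interpolation=cv2.INTER_CUBIC)[:,:,::-1])
# organiser mask: by height 14..26 & 70..90
hsv=cv2.cvtColor(p,cv2.COLOR_RGB2HSV)
red=((hsv[...,0]<8)|(hsv[...,0]>172))&(hsv[...,1]>150)
def rect(m,z,name):
    k=cv2.findContours(m.astype(np.uint8),0,2)[0]
    for q in k:
        if cv2.contourArea(q)>60:
            w=cast(c,q.reshape(-1,2),z)[:,:2].astype(np.float32);print(name,cv2.minAreaRect(w),q.reshape(-1,2).mean(0).round())
a=np.zeros_like(red);a[230:280,250:300]=1
rect(red&a,20,'clips')
a[:]=0;a[140:310,280:450]=1
rect((abs(P[...,2]-80)<9)&a,80,'rim');rect((abs(P[...,2]-19)<7)&a,20,'deck')
blue=(abs(hsv[...,0].astype(int)-112)<12)&(hsv[...,1]>110);a[:]=0;a[150:240,180:265]=1
rect(blue&a,25,'box')
a[:]=0;a[200:240,225:265]=1
rect((P[...,2]>55)&a,78,'grip')
dark=p.max(2)<60;a[:]=0;a[265:335,285:345]=1
rect(dark&a,30,'rolls')
```

```text
tray [568. -32.   0.] [566. -33.   5.]
grip [517. -85.   0.] [ 503. -100.   78.]
clips [ 438. -157.    0.] [ 436. -160.   21.]
ra [ 373. -217.    0.] [ 373. -217.    1.]
rb [ 307. -275.    0.] [ 307. -275.    4.]
bin [ 551. -381.    0.] [ 550. -381.    4.]
deck [ 451. -307.    0.] [ 450. -307.   10.]
glue [ 332. -504.    0.] [ 331. -485.   92.]
mouse [ 260. -418.    0.] [ 262. -414.   34.]
stap [ 424. -574.    0.] [ 419. -560.   49.]
mug [ 687. -432.    0.] [ 676. -427.   32.]
desk [ 477. -553.    0.] [ 477. -553.    3.]
phone [ 742. -202.    0.] [ 720. -207.   55.]
clips ((432.30108642578125, -158.75625610351562), (66.99385833740234, 41.071739196777344), 54.670082092285156) [275. 257.]
rim ((514.0039672851562, -374.1794738769531), (221.84072875976562, 117.34402465820312), 43.19640350341797) [380. 223.]
rim ((618.4464721679688, -412.9380798339844), (81.50768280029297, 67.9197998046875), 73.69710540771484) [403. 162.]
deck ((424.775390625, -184.17543029785156), (56.9190559387207, 27.332033157348633), 1.8620747327804565) [287. 261.]
deck ((446.07501220703125, -301.236572265625), (222.0783233642578, 87.58349609375), 43.13501739501953) [342. 246.]
deck ((544.1393432617188, -507.9012756347656), (36.07125473022461, 75.96590423583984), 89.0535888671875) [442. 211.]
deck ((549.2998046875, -415.0049743652344), (206.49899291992188, 4.448326110839844), 43.34621047973633) [397. 205.]
deck ((656.0159301757812, -234.7583770751953), (112.77461242675781, 140.36831665039062), 58.61343002319336) [314. 170.]
grip ((501.2012939453125, -94.88085174560547), (19.90972137451172, 60.776145935058594), 40.49085998535156) [240. 220.]
rolls ((306.23150634765625, -275.6285400390625), (42.45412826538086, 44.9140739440918), 1.118343710899353) [329. 319.]
```

View pics/crop.png

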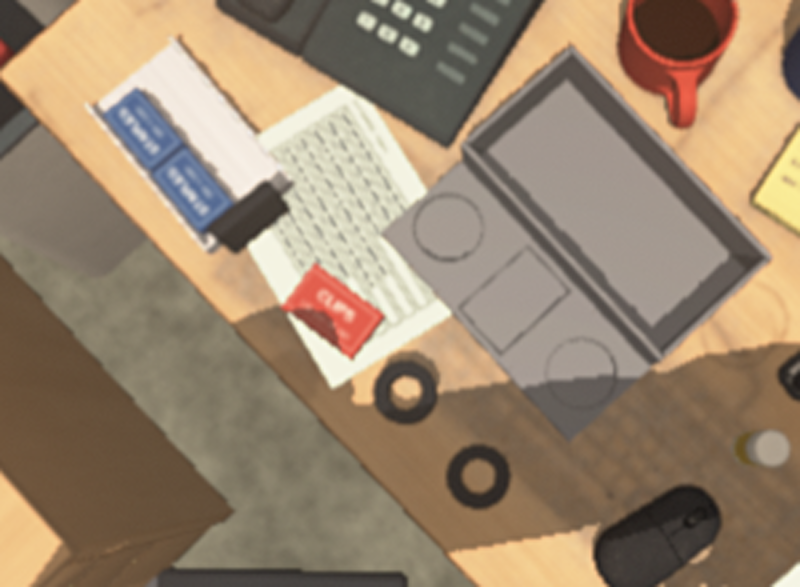

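The tray carries two boxes, and both rolls and the clips are present. The tool can't be tilted directly. I'll pinch the plate across its 60 mm width so the tray can pivot in the pads, and push the nose against organiser walls to tip it. First I go above the grip.

```bash
cat >> h.py <<'E'
BIN=np.array([514.3,-374.3]);XO=np.array([.685,-.729]);YO=np.array([.729,.685])
def to(x,y,z,yaw=None):
    s=arm.state();M=R.from_quat(s['eef_rot']).as_matrix()
    d=M.T@(np.array([x,y,z])-s['tcp_pos'])
    yw=np.degrees(np.arctan2(M[1,1],M[0,1]))
    print('shift mm',d.round(1),'yaw',yw.round(1),'spin',None if yaw is None else round(-((yaw-yw+180)%360-180),1),'clock',s['clock'])
E
python3 -m jog '[[[0.085,0.055,-0.034,0.01,0],[0.085,0.105,-0.065,0.02,0],[0.085,0.155,-0.095,0.03,0],[0.085,0.205,-0.125,0.038,0],[0.085,0.25,-0.153,0.038,0]]]'
python3 -m jog '[[[0.085,0.05,-0.03,0,-10],[0.085,0.1,-0.06,0,-20],[0.085,0.15,-0.09,0,-30],[0.085,0.18,-0.11,0,-40],[0.085,0.21,-0.128,0,-50]]]'
python3 -m jog '[[[0.085,0,0,0,-10],[0.085,0,0,0,-20],[0.085,0,0,0,-30],[0.085,0,0,0,-40],[0.085,0,0,0,-50]]]'
python3 -m jog '[[[0.085,0,0,0,-10],[0.085,0,0,0,-20],[0.085,0,0,0,-30],[0.085,0,0,0,-40],[0.085,0,0,0,-50]]]'
python3 -m jog '[[[0.085,0,0,0,-10],[0.085,0,0,0,-20],[0.085,0,0,0,-30],[0.085,0,0,0,-40],[0.085,0,0,0,-50]]]'
python3 - <<'E'
from h import *
to(501,-95,160,130.5);print(arm.state()['joint_pos'])
p,d,c=snap('wrist','w1.png');np.savez('w1.npz',p=p,d=d)
E
```

```text
clock: 0.72
tcp_pos: [329.9, -270.7, 159.6]
eef_rot: [0.992, 0.127, -0.001, -0.001]
force: [1.4, -0.8, 0.2]
opening: 85.0
gripper_force: 0.0
clock: 1.35
tcp_pos: [500.8, -94.5, 159.9]
eef_rot: [0.843, 0.537, -0.0, -0.0]
force: [-0.1, -0.8, -0.1]
opening: 84.8
gripper_force: 0.0
clock: 1.98
tcp_pos: [499.9, -95.9, 159.9]
eef_rot: [0.538, 0.843, -0.0, -0.001]
force: [-0.2, 0.1, -0.5]
opening: 85.0
gripper_force: 0.0
clock: 2.6
tcp_pos: [499.9, -95.9, 160.0]
eef_rot: [0.131, 0.991, 0.0, -0.001]
force: [0.6, -0.1, -0.3]
opening: 85.0
gripper_force: 0.0
clock: 3.22
tcp_pos: [499.9, -95.9, 159.9]
eef_rot: [-0.3, 0.954, 0.0, -0.001]
force: [0.5, -0.1, 0.6]
opening: 84.9
gripper_force: 0.0
shift mm [-1.4  0.1 -0.1] yaw 124.9 spin -5.6 clock 3.225
[-1.89547283e-01  2.79434560e-01 -4.51024817e-02  1.24758335e+00
  2.02742551e-05 -7.99140476e-01]
```

View pics/w1.png

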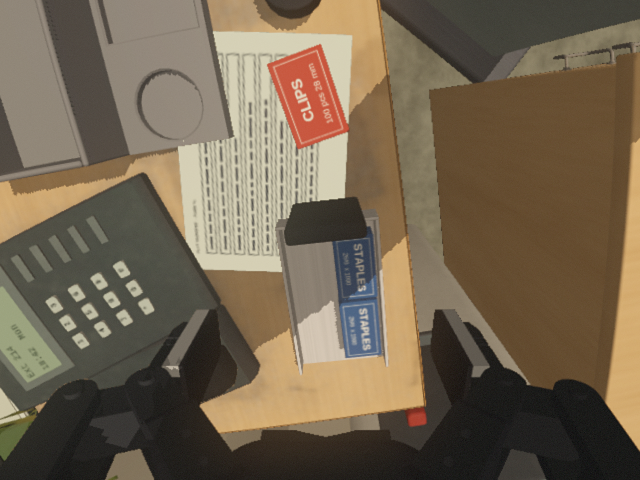

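The wrist view shows the grip plate at (325,220) and two boxes at (353,265) and (362,328). The tray floor spans from (280,225) to (385,360), and the clips are at (308,97). Next I measure the plate and tray.

Run:
```python
from h import *
f=np.load('w1.npz');p,d=f['p'],f['d'];c=arm.calibration('wrist');P=cloud(c,d)
a=np.zeros((480,640),bool);a[180:255,270:400]=1
m=(abs(P[...,2]-78)<6)&a
w=P[m][:,:2].astype(np.float32);print(len(w),cv2.minAreaRect(w),w.mean(0),np.median(P[m][:,2]))
# floor upper face & box tops
a[:]=0;a[235:375,270:400]=1
print(cast(c,[(301,368),(384,358)],[24,24]),cast(c,[(302,363),(384,357)],[3,3]))
hsv=cv2.cvtColor(p,cv2.COLOR_RGB2HSV)
b=(abs(hsv[...,0].astype(int)-112)<14)&(hsv[...,1]>100)&a
q=np.argwhere(b)[:,::-1];print(cv2.minAreaRect(cast(c,q,25)[:,:2].astype(np.float32)))
to(501,-95,160,130.5)
```

```text
1579 ((502.97991943359375, -92.60637664794922), (14.81733226776123, 60.05080032348633), 41.78015899658203) [501.9911  -93.22928] 77.61572572173522
[[648.04673799 -20.01494622  24.        ]
 [590.98092783  40.51541822  24.        ]] [[656.67268918 -14.42970582   3.        ]
 [600.78094159  52.14269105   3.        ]]
((546.4894409179688, -26.23139190673828), (95.98165130615234, 34.27992630004883), 40.745967864990234)
shift mm [-1.4  0.1 -0. ] yaw 125.1 spin -5.4 clock 3.275
```

```bash
python3 -m jog '[[[0.085,0,0,0,-6.2],[0.085,0,0,0,-6.2],[0.085,0,0,0,-6.2],[0.085,0,0,0,-6.2],[0.085,0,0,0,-6.2]]]'
python3 - <<'E'
from h import *
to(502.5,-93,40,131.3)
E
```

```text
clock: 3.9
tcp_pos: [500.3, -96.0, 160.5]
eef_rot: [-0.348, 0.937, 0.0, -0.0]
force: [-0.1, 0.1, 0.2]
opening: 84.5
gripper_force: 0.0
shift mm [ -3.6   0.8 120.5] yaw 130.8 spin -0.5 clock 3.9
```

```bash
python3 -m jog '[[[0.085,-0.004,0.001,0.03,-0.5],[0.085,-0.004,0.001,0.06,-0.5],[0.085,-0.004,0.001,0.09,-0.5],[0.085,-0.004,0.001,0.12,-0.5],[0.085,-0.004,0.001,0.12,-0.5]]]'
python3 -m jog '[[[0.03,0,0,0,0],[0.03,0,0,0,0],[0.03,0,0,0,0],[0.03,0,0,0,0],[0.03,0,0,0,0]]]'
python3 -m jog '[[[0.03,0,0,-0.003,0],[0.03,0,0,-0.006,0],[0.03,0,0,-0.01,0],[0.03,0,0,-0.01,0],[0.03,0,0,-0.01,0]]]'
python3 - <<'E'
from h import *
p,d,c=snap('wrist','w2.png');P=cloud(c,d);np.savez('w2.npz',p=p,d=d)
snap('scene','s2.png')
s=arm.state();print(s['force'],s['torque'],s['tcp_pos'])
# heights of tray floor along image column
for v in range(235,400,12): print(v,P[v,310].round(0),P[v,300].round(0),P[v,345].round(0))
E
```

```text
clock: 4.53
tcp_pos: [500.3, -92.2, 38.4]
eef_rot: [-0.352, 0.936, 0.001, -0.002]
force: [0.4, -0.6, 0.3]
opening: 85.2
gripper_force: 0.0
clock: 5.15
tcp_pos: [505.5, -92.0, 44.7]
eef_rot: [-0.353, 0.936, -0.001, 0.003]
force: [-3.2, 2.8, 15.8]
opening: 30.1
gripper_force: 7.9
clock: 5.78
tcp_pos: [502.5, -92.6, 50.3]
eef_rot: [-0.353, 0.936, 0.0, -0.0]
force: [-0.2, 0.9, 0.3]
opening: 29.8
gripper_force: 0.0
[-0.04656829  0.24093813  0.85256685] [-0.02013348 -0.0344435  -0.00112264] [502.50231092 -92.60807088  50.21286161]
235 [ 503. -104.    4.] [ 509. -107.   -1.] [489. -87.   4.]
247 [ 503. -103.   25.] [ 507. -107.   24.] [489. -88.  25.]
259 [ 502. -102.   41.] [ 506. -106.   41.] [490. -89.  42.]
271 [ 502. -102.   57.] [ 506. -105.   56.] [491. -89.  56.]
283 [ 502. -102.   70.] [ 505. -105.   69.] [491. -90.  70.]
295 [ 503. -100.   77.] [ 506. -103.   76.] [493. -88.  77.]
307 [507. -97.  79.] [ 510. -100.   78.] [497. -85.  79.]
319 [549. -64.   2.] [554. -69.   3.] [524. -57.  25.]
331 [556. -59.   4.] [561. -63.   3.] [530. -51.  26.]
343 [563. -52.   3.] [568. -57.   3.] [537. -45.  25.]
355 [571. -45.   3.] [576. -51.   3.] [544. -39.  25.]
367 [579. -38.   3.] [585. -43.   2.] [550. -33.  25.]
379 [587. -32.   4.] [592. -37.   4.] [558. -25.  24.]
391 [596. -25.   3.] [600. -30.   3.] [564. -20.  26.]
```

View pics/w2.png

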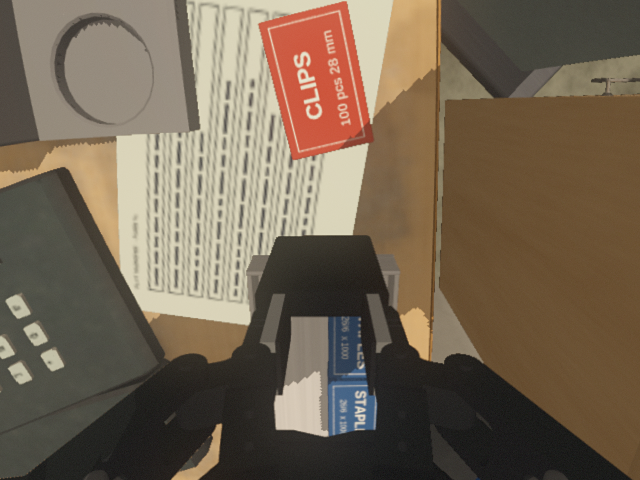

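The wrist view shows the finger tips at rows 295–430 in front of the plate, whose rear face spans (275–375, 240–295). The fingers closed to 30 mm, so the plate was missed. I check the scene view.

Run:
```python
from h import *
c=arm.calibration('wrist')
for q in [(502.5,-92.6,50.2),(502.5,-92.6,69),(502.5,-92.6,78)]:
    print(cv2.projectPoints(np.array([q]),np.array(c['rvec']),np.array(c['tvec']),np.array(c['camera_matrix']),np.array(c['distortion']))[0].ravel())
im=cv2.imread('pics/s2.png')[100:300,200:400];cv2.imwrite('pics/s2c.png',cv2.resize(im,(600,600),interpolation=cv2.INTER_CUBIC))
```

```text
[323.5903706 277.6093915]
[323.44515753 295.22322329]
[323.36507627 304.95921493]
```

View pics/s2c.png

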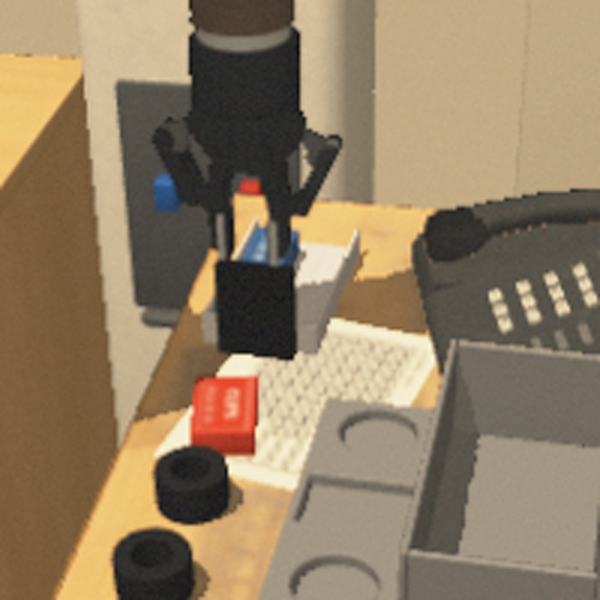

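Run:
```python
from h import *
f=np.load('w2.npz');P=cloud(arm.calibration('wrist'),f['d'])
for u in (275,285,292,368,375,385):
    print(u,[(v,*P[v,u].round(0).astype(int)) for v in (285,290,295,300,305,310,320,340)])
s=arm.state();print(s['tcp_pos'],s['opening'],s['joint_pos'])
```

```text
275 [(285, np.int64(512), np.int64(-113), np.int64(71)), (290, np.int64(512), np.int64(-112), np.int64(75)), (295, np.int64(507), np.int64(-114), np.int64(89)), (300, np.int64(507), np.int64(-114), np.int64(92)), (305, np.int64(507), np.int64(-113), np.int64(96)), (310, np.int64(507), np.int64(-113), np.int64(100)), (320, np.int64(506), np.int64(-112), np.int64(107)), (340, np.int64(506), np.int64(-111), np.int64(119))]
285 [(285, np.int64(509), np.int64(-110), np.int64(71)), (290, np.int64(509), np.int64(-109), np.int64(75)), (295, np.int64(504), np.int64(-111), np.int64(89)), (300, np.int64(505), np.int64(-111), np.int64(93)), (305, np.int64(504), np.int64(-110), np.int64(96)), (310, np.int64(504), np.int64(-110), np.int64(100)), (320, np.int64(506), np.int64(-108), np.int64(103)), (340, np.int64(511), np.int64(-104), np.int64(106))]
292 [(285, np.int64(507), np.int64(-108), np.int64(71)), (290, np.int64(506), np.int64(-107), np.int64(77)), (295, np.int64(508), np.int64(-106), np.int64(78)), (300, np.int64(510), np.int64(-104), np.int64(77)), (305, np.int64(512), np.int64(-103), np
[... 870 characters left out ...]
(-85), np.int64(100)), (320, np.int64(482), np.int64(-85), np.int64(107)), (340, np.int64(483), np.int64(-87), np.int64(120))]
385 [(285, np.int64(480), np.int64(-75), np.int64(70)), (290, np.int64(480), np.int64(-76), np.int64(76)), (295, np.int64(481), np.int64(-75), np.int64(77)), (300, np.int64(483), np.int64(-74), np.int64(78)), (305, np.int64(485), np.int64(-72), np.int64(78)), (310, np.int64(481), np.int64(-78), np.int64(94)), (320, np.int64(482), np.int64(-79), np.int64(100)), (340, np.int64(481), np.int64(-84), np.int64(120))]
[502.50231092 -92.60807088  50.21286161] 30.194810002766555 [-1.82243657e-01  3.77282810e-01 -2.13569128e-01  9.80552228e-01
 -7.92064136e-06 -9.02985480e-01]
```

Run:
```python
from h import *
s=arm.state();M=R.from_quat(s['eef_rot']).as_matrix();c=arm.calibration('wrist')
for n in('w1','w2'):
    T=(cloud(c,np.load(n+'.npz')['d'])-s['tcp_pos'])@M   # tool frame
    m=(abs(T[...,0])<25)&(abs(T[...,1])<65)&(T[...,2]<-5)&(T[...,2]>-70)
    if n=='w2': m&=(T[...,2]<-32)
    for sg in(-1,1):
        q=T[m&(np.sign(T[...,1])==sg)];o=np.argsort(-q[:,2]);print(n,sg,len(q),q[o[:400:80]].round(0).tolist(),'xrange',np.percentile(q[:,0],[2,98]))
```

```text
w1 -1 2049 [[3.0, -42.0, -45.0], [10.0, -42.0, -48.0], [10.0, -48.0, -50.0], [-2.0, -42.0, -51.0], [10.0, -48.0, -52.0]] xrange [-10.57722132  11.06216107]
w1 1 2018 [[-1.0, 44.0, -45.0], [8.0, 44.0, -48.0], [-8.0, 43.0, -50.0], [-7.0, 43.0, -51.0], [11.0, 47.0, -52.0]] xrange [-10.4153316   11.06366971]
w2 -1 2026 [[4.0, -14.0, -33.0], [2.0, -14.0, -38.0], [10.0, -14.0, -41.0], [6.0, -25.0, -42.0], [-1.0, -14.0, -44.0]] xrange [-9.69062388 11.12638739]
w2 1 1978 [[3.0, 16.0, -33.0], [11.0, 17.0, -38.0], [11.0, 20.0, -41.0], [10.0, 19.0, -42.0], [2.0, 16.0, -44.0]] xrange [-9.96847368 11.12256341]
```

The measured fingertips end about 32 mm behind the reported TCP when shut, and about 45 mm when open. The fingers had therefore closed onto the plate's top. I open and go 50 mm deeper.

```bash
python3 -m jog '[[[0.085,0,0,-0.006,0],[0.085,0,0,-0.006,0],[0.085,0,0,-0.006,0],[0.085,0,0,-0.006,0],[0.085,0,0,-0.006,0]]]'
python3 -m jog '[[[0.085,0,0,0.015,0],[0.085,0,0,0.03,0],[0.085,0,0,0.045,0],[0.085,0,0,0.055,0],[0.085,0,0,0.055,0]]]'
python3 -m jog '[[[0.03,0,0,0,0],[0.03,0,0,0,0],[0.03,0,0,0,0],[0.03,0,0,0,0],[0.03,0,0,0,0]]]'
python3 - <<'E'
from h import *
p,d,c=snap('wrist','w3.png');np.savez('w3.npz',p=p,d=d)
s=arm.state();print(s['opening'],s['gripper_force'],s['tcp_pos'],s['force'])
E
```

```text
clock: 6.5
tcp_pos: [502.6, -92.6, 56.4]
eef_rot: [-0.353, 0.936, 0.0, -0.0]
force: [-0.8, 0.6, -0.0]
opening: 85.4
gripper_force: 0.0
clock: 7.12
tcp_pos: [501.7, -92.4, 0.2]
eef_rot: [-0.353, 0.936, 0.001, -0.001]
force: [-0.3, 0.2, 0.4]
opening: 85.1
gripper_force: 0.0
clock: 7.75
tcp_pos: [503.6, -92.9, 2.3]
eef_rot: [-0.353, 0.936, -0.001, 0.001]
force: [-0.5, -0.6, 6.7]
opening: 59.0
gripper_force: 65.4
59.55360368466613 65.40733695030212 [503.61066091 -92.88296463   2.30661898] [ 0.23760639 -1.65483142  5.47516449]
```

```bash
python3 -m jog '[[[0.03,0,0,-0.004,0],[0.03,0,0,-0.008,0],[0.03,0,0,-0.012,0],[0.03,0,0,-0.015,0],[0.03,0,0,-0.015,0]]]'
cat >> h.py <<'E'
def tilt(f):
    """tray floor slope along tool -x: prints plane fit of tray floor pixels seen by wrist camera"""
    p,d,c=snap('wrist',f); s=arm.state();M=R.from_quat(s['eef_rot']).as_matrix()
    T=(cloud(c,d)-s['tcp_pos'])@M
    hsv=cv2.cvtColor(p,cv2.COLOR_RGB2HSV)
    m=(T[...,0]<-28)&(T[...,0]>-165)&(abs(T[...,1])<26)&(d>0)&(T[...,2]>-15)
    w=m&(hsv[...,1]<60)&(p.min(2)>110); b=m&(abs(hsv[...,0].astype(int)-112)<14)&(hsv[...,1]>100)
    for n,k in(('floor',w),('box',b)):
        q=T[k]
        if len(q)<50: print(n,len(q));continue
        g=np.polyfit(-q[:,0],-q[:,2],1); r=abs(np.polyval(g,-q[:,0])+q[:,2])<4
        if r.sum()>30: g=np.polyfit(-q[r,0],-q[r,2],1)
        print(n,len(q),r.sum(),'slope deg',np.degrees(np.arctan(g[0])).round(1),'xrange',np.percentile(-q[:,0],[2,98]).round(),'z world',s['tcp_pos'][2]+np.polyval(g,50).round(1))
E
python3 - <<'E'
from h import *
tilt('w4.png')
p,d,c=snap('scene','s4.png')
im=p[100:300,200:400,::-1];cv2.imwrite('pics/s4c.png',cv2.resize(im,(600,600),interpolation=cv2.INTER_CUBIC))
s=arm.state();print(s['opening'],s['force'],s['torque'])
E
```

```text
clock: 8.43
tcp_pos: [502.9, -92.6, 16.7]
eef_rot: [-0.353, 0.936, -0.0, 0.0]
force: [0.0, -0.3, -2.5]
opening: 59.1
gripper_force: 64.9
floor 1945 1945 slope deg -0.4 xrange [ 73. 105.] z world 17.486602364056843
box 0
59.557832022771834 [ 0.66029922  0.39666945 -2.59130989] [-0.17902456  0.1419089  -0.01670987]
```

View pics/w4.png

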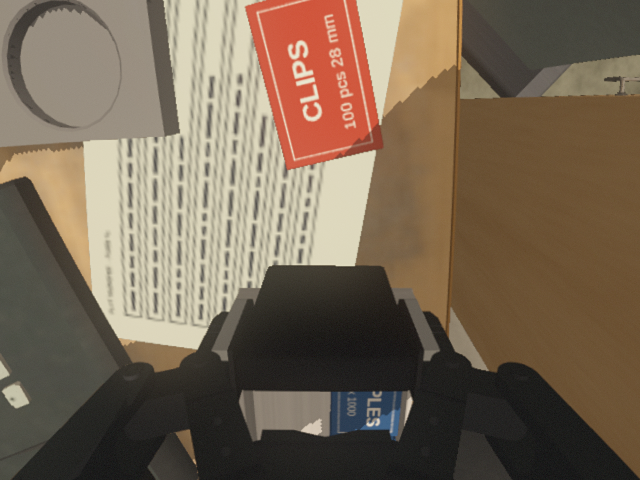

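The tray is level (slope −0.4°) and lifted, with no droop. The wrist view shows the plate at (325,320) and the box at (365,410). I carry it gently at height to in front of the organiser.

```bash
python3 -m jog '[[[0.03,0,0,-0.015,0],[0.03,0,0,-0.035,0],[0.03,0,0,-0.055,0],[0.03,0.004,0,-0.075,0],[0.03,0.012,0.001,-0.09,0]]]'
python3 -m jog '[[[0.03,0.015,0.002,0,0],[0.03,0.03,0.004,0,0],[0.03,0.045,0.006,0,0],[0.03,0.06,0.008,0,0],[0.03,0.075,0.01,0,0]]]'
python3 -m jog '[[[0.03,0.015,0.002,0,0],[0.03,0.03,0.004,0,0],[0.03,0.045,0.006,0,0],[0.03,0.06,0.008,0,0],[0.03,0.075,0.01,0,2]]]'
python3 -m jog '[[[0.03,0.01,0.001,0,4],[0.03,0.018,0.002,0,8],[0.03,0.022,0.002,0,12],[0.03,0.022,0.002,0,16],[0.03,0.022,0.002,0,20]]]'
python3 -m jog '[[[0.03,0,0,0,4],[0.03,0,0,0,8],[0.03,0,0,0,12],[0.03,0,0,0,16],[0.03,0,0,0,20]]]'
python3 -m jog '[[[0.03,0,0,0,4],[0.03,0,0,0,8],[0.03,0,0,0,12],[0.03,0,0,0,16],[0.03,0,0,0,20]]]'
python3 -m jog '[[[0.03,0,0,0,4],[0.03,0,0,0,8],[0.03,0,0,0,12],[0.03,0,0,0,16],[0.03,0,0,0,20]]]'
python3 - <<'E'
from h import *
g=BIN-245*XO;to(g[0],g[1],45,43.2)
tilt('w5.png')
# organiser recheck from this vantage: y position of tray wrt organiser
s=arm.state();r=np.array(s['tcp_pos'][:2])-BIN;print('org frame',r@XO,r@YO,s['opening'])
E
```

```text
clock: 9.15
tcp_pos: [493.6, -100.0, 108.3]
eef_rot: [-0.353, 0.936, -0.001, 0.001]
force: [0.6, -0.3, -2.6]
opening: 58.9
gripper_force: 65.3
clock: 9.78
tcp_pos: [429.0, -142.4, 106.3]
eef_rot: [-0.353, 0.936, 0.0, -0.0]
force: [-0.4, 0.4, -2.6]
opening: 59.3
gripper_force: 65.4
clock: 10.4
tcp_pos: [366.3, -184.3, 106.6]
eef_rot: [-0.335, 0.942, -0.0, 0.0]
force: [-0.3, 0.3, -2.7]
opening: 59.2
gripper_force: 65.4
clock: 11.02
tcp_pos: [348.4, -196.5, 106.5]
eef_rot: [-0.166, 0.986, 0.0, 0.0]
force: [-0.3, 0.1, -2.9]
opening: 59.2
gripper_force: 65.3
clock: 11.65
tcp_pos: [348.4, -196.3, 106.5]
eef_rot: [0.008, 1.0, 0.0, -0.0]
force: [0.5, 0.8, -3.4]
opening: 59.1
gripper_force: 65.3
clock: 12.28
tcp_pos: [348.4, -196.3, 106.5]
eef_rot: [0.181, 0.983, 0.0, -0.0]
force: [0.7, -0.0, -3.3]
opening: 58.9
gripper_force: 65.3
clock: 12.9
tcp_pos: [348.4, -196.2, 106.5]
eef_rot: [0.349, 0.937, 0.0, -0.0]
force: [0.4, 0.0, -3.0]
opening: 59.2
gripper_force: 65.3
shift mm [ 1.8 -0.9 61.5] yaw 49.1 spin 5.9 clock 12.9
floor 2018 2018 slope deg -0.3 xrange [ 72. 104.] z world 106.9690163088507
box 0
org frame -243.44263393716693 1.009347490613456 59.52752831325503
```

```bash
python3 -m jog '[[[0.03,0,0,0.012,2],[0.03,0,0,0.024,4],[0.03,0,0,0.036,5.9],[0.03,0,0,0.048,5.9],[0.03,0,0,0.059,5.9]]]'
python3 -m jog '[[[0.03,-0.004,0,0,0],[0.03,-0.008,0,0,0],[0.03,-0.012,0,0,0],[0.03,-0.015,0,0,0],[0.03,-0.015,0,0,0]]]'
python3 -m jog '[[[0.03,-0.001,0,0,0],[0.03,-0.002,0,0,0],[0.03,-0.003,0,0,0],[0.03,-0.003,0,0,0],[0.03,-0.003,0,0,0]]]'
python3 -m jog '[[[0.03,-0.001,0,0,0],[0.03,-0.002,0,0,0],[0.03,-0.003,0,0,0],[0.03,-0.003,0,0,0],[0.03,-0.003,0,0,0]]]'
python3 - <<'E'
from h import *
tilt('w6.png')
s=arm.state();r=np.array(s['tcp_pos'][:2])-BIN;print('org frame',r@XO,r@YO,s['opening'],np.array(s['force'][:2])@XO)
p,d,c=snap('scene','s6.png')
im=p[120:360,220:460,::-1];cv2.imwrite('pics/s6c.png',cv2.resize(im,(600,600),interpolation=cv2.INTER_CUBIC))
E
```

```text
clock: 13.58
tcp_pos: [348.7, -196.0, 46.5]
eef_rot: [0.395, 0.918, 0.0, -0.0]
force: [-0.5, -0.4, -2.6]
opening: 59.5
gripper_force: 65.3
clock: 14.2
tcp_pos: [359.6, -207.4, 47.7]
eef_rot: [0.396, 0.918, -0.0, 0.0]
force: [-0.9, -0.4, -2.8]
opening: 59.2
gripper_force: 65.3
clock: 14.82
tcp_pos: [361.2, -209.2, 47.5]
eef_rot: [0.396, 0.918, 0.0, -0.0]
force: [-0.2, -0.0, -3.4]
opening: 59.7
gripper_force: 65.3
clock: 15.45
tcp_pos: [362.1, -210.4, 47.1]
eef_rot: [0.396, 0.918, 0.0, -0.001]
force: [-2.8, 4.6, -1.7]
opening: 59.4
gripper_force: 65.4
floor 2009 2009 slope deg -0.4 xrange [ 72. 104.] z world 47.462235070575275
box 0
org frame -223.7257086881201 1.3195341723072425 59.14838851409752 -5.175400361662875
```

View pics/s6c.png

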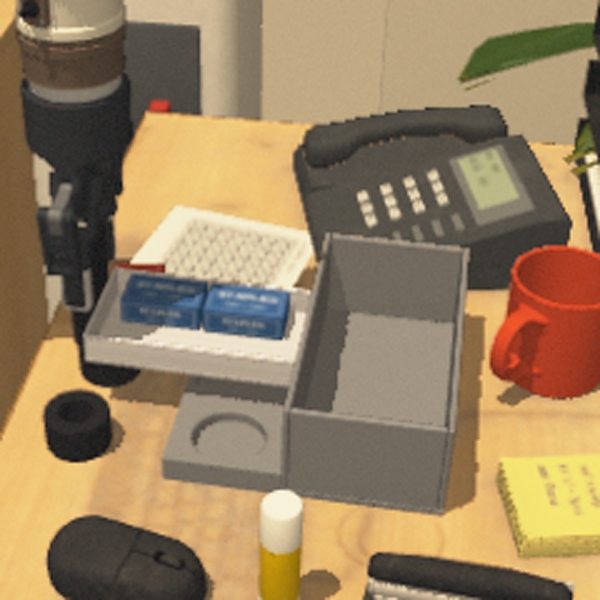

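The nose touches the bin's front wall with both boxes still on the tray. The nose edge is near (305,355) in the crop. Now I arc the grip forward and up to pre-tilt by about 10°.

```bash
python3 -m jog '[[[0.03,-0.0017,0,-0.0035,0],[0.03,-0.0033,0,-0.007,0],[0.03,-0.005,0,-0.0105,0],[0.03,-0.0065,0,-0.0144,0],[0.03,-0.0065,0,-0.0144,0]]]'
python3 - <<'E'
from h import *
tilt('w7.png')
s=arm.state();r=np.array(s['tcp_pos'][:2])-BIN;print('org frame',r@XO,r@YO,s['opening'],np.array(s['force'][:2])@XO)
E
```

```text
clock: 16.18
tcp_pos: [366.4, -214.9, 61.4]
eef_rot: [0.395, 0.919, 0.001, -0.002]
force: [-3.7, 5.1, -2.4]
opening: 59.1
gripper_force: 65.4
floor 1916 1873 slope deg -5.3 xrange [ 78. 115.] z world 57.23952314496595
box 292 286 slope deg 0.9 xrange [75. 89.] z world 74.93952314496595
org frame -217.5924124939502 1.4054994680550073 59.29318998893876 -5.118803388256208
```

```bash
python3 -m jog '[[[0.03,-0.0016,0,-0.0035,0],[0.03,-0.0032,0,-0.007,0],[0.03,-0.0048,0,-0.0105,0],[0.03,-0.0064,0,-0.0138,0],[0.03,-0.0064,0,-0.0138,0]]]'
python3 -m jog '[[[0.03,0.001,0,0,0],[0.03,0.002,0,0,0],[0.03,0.003,0,-0.006,0],[0.03,0.004,0,-0.012,0],[0.03,0.004,0,-0.018,0]]]'
python3 - <<'E'
from h import *
tilt('w8.png')
s=arm.state();r=np.array(s['tcp_pos'][:2])-BIN;print('org frame',r@XO,r@YO,s['opening'],s['force'],np.array(s['force'][:2])@XO)
E
```

```text
clock: 16.85
tcp_pos: [370.6, -219.4, 75.3]
eef_rot: [0.395, 0.919, 0.001, -0.002]
force: [-4.4, 5.1, -2.4]
opening: 59.4
gripper_force: 65.7
clock: 17.48
tcp_pos: [370.9, -219.0, 95.1]
eef_rot: [0.396, 0.918, -0.001, 0.002]
force: [-0.0, -0.4, -2.1]
opening: 59.3
gripper_force: 65.5
floor 2031 1028 slope deg -13.0 xrange [ 70. 128.] z world 89.16723107382829
box 1058 1047 slope deg -9.8 xrange [63. 97.] z world 107.76723107382828
org frame -211.04916763624078 1.9869820270305092 58.9222636453773 [ 0.93890001  0.26904202 -2.8294227 ] 0.44701487083336794
```

```bash
python3 -m jog '[[[0.03,0,0,-0.007,0],[0.03,0,0,-0.014,0],[0.03,0,0,-0.021,0],[0.03,0,0,-0.026,0],[0.03,-0.006,0,-0.026,0]]]'
python3 -m jog '[[[0.03,-0.01,0,0,0],[0.03,-0.02,0,0,0],[0.03,-0.03,0,0,0],[0.03,-0.04,0,0,0],[0.03,-0.05,0,0,0]]]'
python3 -m jog '[[[0.03,-0.01,0,0,0],[0.03,-0.02,0,0,0],[0.03,-0.03,0,0,0],[0.03,-0.04,0,0,0],[0.03,-0.049,0,0,0]]]'
python3 -m jog '[[[0.03,0,0,0.006,0],[0.03,0,0,0.012,0],[0.03,0,0,0.018,0],[0.03,0,0,0.023,0],[0.03,0,0,0.023,0]]]'
python3 -m jog '[[[0.03,-0.002,0,0,0],[0.03,-0.004,0,0,0],[0.03,-0.006,0,0,0],[0.03,-0.008,0,0,0],[0.03,-0.008,0,0,0]]]'
python3 - <<'E'
from h import *
tilt('w9.png')
s=arm.state();r=np.array(s['tcp_pos'][:2])-BIN;print('org frame',r@XO,r@YO,s['opening'],s['force'],np.array(s['force'][:2])@XO)
p,d,c=snap('scene','s9.png')
im=p[80:320,220:460,::-1];cv2.imwrite('pics/s9c.png',cv2.resize(im,(600,600),interpolation=cv2.INTER_CUBIC))
E
```

```text
clock: 18.15
tcp_pos: [373.8, -222.4, 120.2]
eef_rot: [0.395, 0.918, -0.0, 0.0]
force: [-0.6, 0.4, -2.4]
opening: 59.3
gripper_force: 65.5
clock: 18.77
tcp_pos: [408.3, -259.1, 119.5]
eef_rot: [0.396, 0.918, 0.0, -0.0]
force: [-0.3, -0.3, -3.0]
opening: 59.5
gripper_force: 65.5
clock: 19.4
tcp_pos: [442.0, -294.7, 119.7]
eef_rot: [0.396, 0.918, -0.0, 0.0]
force: [-0.1, 0.4, -2.4]
opening: 59.2
gripper_force: 65.5
clock: 20.02
tcp_pos: [441.1, -293.8, 96.1]
eef_rot: [0.396, 0.918, 0.0, -0.001]
force: [0.0, -0.2, -3.7]
opening: 59.2
gripper_force: 65.5
clock: 20.65
tcp_pos: [447.2, -300.1, 96.7]
eef_rot: [0.396, 0.918, -0.0, 0.0]
force: [0.6, -0.4, -2.6]
opening: 59.0
gripper_force: 65.6
floor 1976 1099 slope deg -10.4 xrange [ 70. 129.] z world 87.90388763726871
box 1094 1082 slope deg -9.9 xrange [63. 98.] z world 109.5038876372687
org frame -100.18225240153049 1.8775160526264982 59.31506860089129 [ 0.16084501  0.77348225 -2.28107478] -0.4536897267360231
```

View pics/s9c.png

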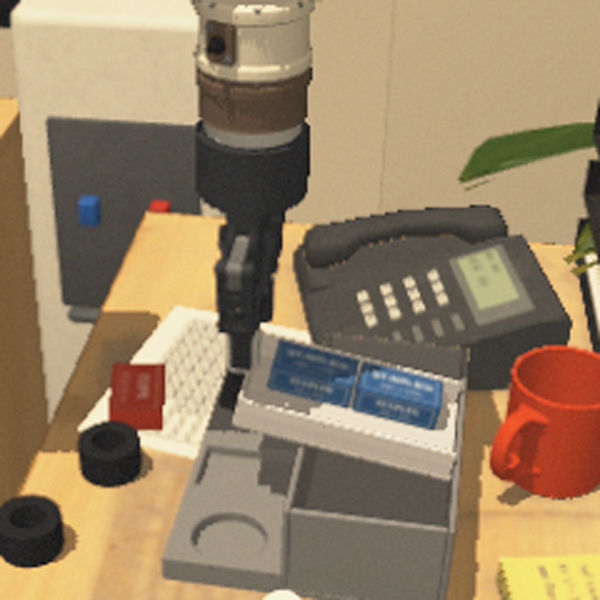

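The nose is just at the back wall inside the bin with both boxes still on. I tip it further, pivoting on that wall.

```bash
python3 -m jog '[[[0.03,-0.005,0,-0.005,0],[0.03,-0.009,0,-0.010,0],[0.03,-0.013,0,-0.015,0],[0.03,-0.017,0,-0.020,0],[0.03,-0.0195,0,-0.023,0]]]'
python3 -m jog '[[[0.03,-0.005,0,-0.005,0],[0.03,-0.009,0,-0.010,0],[0.03,-0.013,0,-0.014,0],[0.03,-0.017,0,-0.018,0],[0.03,-0.0207,0,-0.021,0]]]'
python3 -m jog '[[[0.03,-0.004,0,-0.003,0],[0.03,-0.008,0,-0.006,0],[0.03,-0.0117,0,-0.009,0],[0.03,-0.0117,0,-0.009,0],[0.03,-0.0117,0,-0.009,0]]]'
python3 - <<'E'
from h import *
tilt('w10.png')
s=arm.state();r=np.array(s['tcp_pos'][:2])-BIN;print('org frame',r@XO,r@YO,s['opening'],s['force'],np.array(s['force'][:2])@XO)
E
```

```text
clock: 21.38
tcp_pos: [457.3, -311.4, 119.2]
eef_rot: [0.396, 0.918, 0.001, -0.004]
force: [-7.0, 6.9, 0.1]
opening: 59.3
gripper_force: 65.8
clock: 22.0
tcp_pos: [471.6, -326.5, 141.0]
eef_rot: [0.396, 0.918, 0.001, -0.004]
force: [-8.5, 7.7, 4.9]
opening: 59.7
gripper_force: 65.9
clock: 22.62
tcp_pos: [480.3, -335.4, 150.8]
eef_rot: [0.396, 0.918, 0.001, -0.003]
force: [-8.3, 6.9, 7.1]
opening: 59.2
gripper_force: 65.8
floor 0
box 0
org frame -51.690321824074374 1.8254789911461566 59.31869759493717 [-8.35642739  7.13026435  5.40043135] -10.922115475755618
```

```bash
python3 -m jog '[[[0.03,0.01,0,0,0],[0.03,0.025,0,0,0],[0.03,0.04,0,0,0],[0.03,0.055,0,0,0],[0.03,0.062,0,0,0]]]'
python3 -m jog '[[[0.03,0,0,0,0],[0.03,0,0,0,0],[0.03,0,0,0,0],[0.03,0,0,0,0],[0.03,0,0,0,0]]]'
python3 - <<'E'
from h import *
p,d,c=snap('scene','s11.png')
im=p[40:320,220:500,::-1];cv2.imwrite('pics/s11c.png',cv2.resize(im,(600,600),interpolation=cv2.INTER_CUBIC))
s=arm.state();print(s['force'])
E
```

```text
clock: 23.3
tcp_pos: [440.1, -292.5, 150.2]
eef_rot: [0.396, 0.918, -0.0, 0.001]
force: [0.4, -0.7, -1.4]
opening: 59.2
gripper_force: 65.2
clock: 23.92
tcp_pos: [440.3, -292.8, 149.7]
eef_rot: [0.396, 0.918, -0.0, 0.0]
force: [-0.2, -0.7, -2.4]
opening: 59.3
gripper_force: 65.1
[-0.1572299   1.18003337 -1.76419003]
```

View pics/s11c.png

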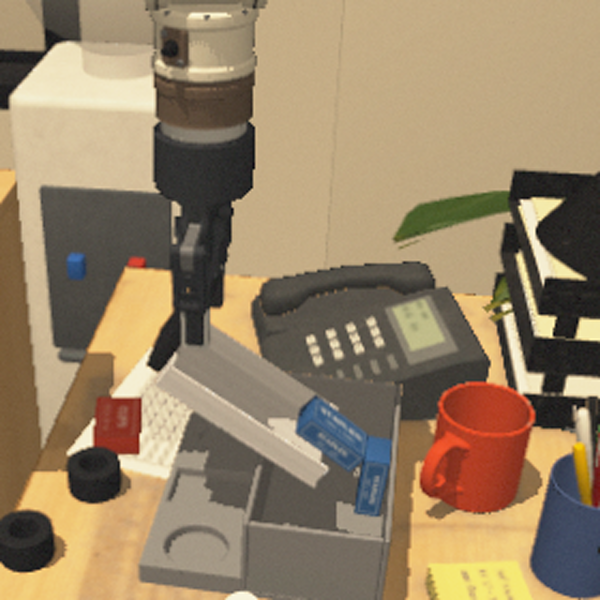

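One box stands in the bin against the back wall. The second, at (335,430) in the crop, leans on it while still partly on the tray. I back off and up a little more.

```bash
python3 -m jog '[[[0.03,0.006,0,-0.003,0],[0.03,0.012,0,-0.006,0],[0.03,0.018,0,-0.009,0],[0.03,0.024,0,-0.012,0],[0.03,0.024,0,-0.012,0]]]'
python3 -m jog '[[[0.03,0,0,-0.006,0],[0.03,0,0,-0.012,0],[0.03,0,0,-0.018,0],[0.03,0,0,-0.018,0],[0.03,0,0,-0.018,0]]]'
python3 - <<'E'
from h import *
p,d,c=snap('scene','s12.png')
im=p[40:320,220:500,::-1];cv2.imwrite('pics/s12c.png',cv2.resize(im,(600,600),interpolation=cv2.INTER_CUBIC))
p,d,c=snap('top');hsv=cv2.cvtColor(p,cv2.COLOR_RGB2HSV)
b=((abs(hsv[...,0].astype(int)-112)<14)&(hsv[...,1]>100)).astype(np.uint8);b[:,:180]=0;b[:140]=0;b[260:]=0;b[:,440:]=0
P=cloud(c,d)
for k in cv2.findContours(b,0,2)[0]:
    if cv2.contourArea(k)>15:
        m=np.zeros_like(b);cv2.drawContours(m,[k],-1,1,-1);w=np.median(P[m>0],0);print(cv2.contourArea(k),w.round(),'org',(w[:2]-BIN)@XO,(w[:2]-BIN)@YO)
print(arm.state()['force'])
E
```

```text
clock: 24.6
tcp_pos: [423.5, -275.0, 162.3]
eef_rot: [0.395, 0.918, -0.0, 0.0]
force: [-0.3, 0.3, -2.1]
opening: 58.9
gripper_force: 65.2
clock: 25.22
tcp_pos: [423.6, -275.2, 179.6]
eef_rot: [0.396, 0.918, 0.0, -0.0]
force: [-0.1, -0.3, -2.0]
opening: 59.5
gripper_force: 65.2
43.0 [ 547. -395.   67.] org 37.811365038423 9.285846885296406
[-0.3958078  -0.79587127 -1.77218419]
```

View pics/s12c.png

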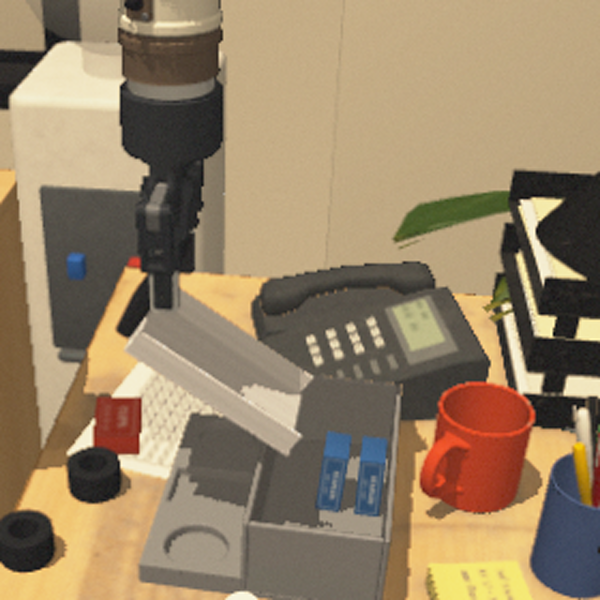

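Both boxes stand in the bin. I carry the empty tray back to its original spot.

```bash
python3 -m jog '[[[0.03,0.02,0,-0.01,0],[0.03,0.04,0,-0.015,0],[0.03,0.06,0,-0.02,0],[0.03,0.085,0,-0.02,0],[0.03,0.11,0,-0.02,0]]]'
python3 -m jog '[[[0.03,0,0,0,-9],[0.03,0,0,0,-18],[0.03,0,0,0,-27],[0.03,0,0,0,-36],[0.03,0,0,0,-45]]]'
python3 -m jog '[[[0.03,0,0,0,-9],[0.03,0,0,0,-18],[0.03,0,0,0,-27],[0.03,0,0,0,-36],[0.03,0,0,0,-43]]]'
python3 - <<'E'
from h import *
to(502.5,-92.6,130,131.3)
E
```

```text
clock: 25.95
tcp_pos: [347.4, -194.7, 199.6]
eef_rot: [0.396, 0.918, 0.0, -0.0]
force: [1.2, 0.0, -1.5]
opening: 59.1
gripper_force: 65.2
clock: 26.58
tcp_pos: [347.9, -195.2, 199.6]
eef_rot: [0.011, 1.0, 0.0, -0.0]
force: [0.5, -0.0, -2.1]
opening: 59.2
gripper_force: 65.2
clock: 27.2
tcp_pos: [347.9, -195.2, 199.6]
eef_rot: [-0.355, 0.935, 0.0, -0.0]
force: [-0.1, -0.2, -2.0]
opening: 59.1
gripper_force: 65.2
shift mm [-183.7  -26.    69.6] yaw 131.6 spin 0.3 clock 27.2
```

```bash
python3 -m jog '[[[0.03,-0.03,-0.004,0.01,0],[0.03,-0.06,-0.009,0.02,0],[0.03,-0.09,-0.013,0.03,0],[0.03,-0.12,-0.017,0.04,0],[0.03,-0.15,-0.021,0.05,0]]]'
python3 -m jog '[[[0.03,-0.03,-0.002,0.01,0],[0.03,-0.06,-0.005,0.02,0],[0.03,-0.084,-0.005,0.03,0],[0.03,-0.084,-0.005,0.045,0],[0.03,-0.084,-0.005,0.057,0]]]'
python3 - <<'E'
from h import *
to(502.5,-92.6,2.3,131.3)
for a in (33,25,17,9,0):
    t=np.radians(a);print(a,(167*(1-np.cos(t))+53*np.sin(t)).round(1),(53*(np.cos(t)-1)+167*np.sin(t)).round(1))
print(arm.state()['force'])
E
```

```text
clock: 27.82
tcp_pos: [475.1, -111.2, 149.2]
eef_rot: [-0.353, 0.935, 0.0, -0.0]
force: [0.0, -0.1, -2.1]
opening: 59.2
gripper_force: 65.3
clock: 28.45
tcp_pos: [539.6, -60.2, 91.3]
eef_rot: [-0.353, 0.935, 0.0, -0.001]
force: [0.6, -0.4, -1.8]
opening: 59.2
gripper_force: 65.3
shift mm [49.1  0.1 89.1] yaw 131.4 spin 0.1 clock 28.45
33 55.8 82.4
25 38.0 65.6
17 22.8 46.5
9 10.3 25.5
0 0.0 0.0
[ 0.64915294 -0.4173223  -1.78890931]
```

```bash
python3 -m jog '[[[0.03,0.002,0,0.006,0],[0.03,0.007,0,0.013,0],[0.03,0.012,0,0.019,0],[0.03,0.017,0,0.025,0],[0.03,0.02,0,0.03,0]]]'
python3 -m jog '[[[0.03,0.005,0,0.007,0],[0.03,0.01,0,0.014,0],[0.03,0.014,0,0.021,0],[0.03,0.018,0,0.028,0],[0.03,0.021,0,0.035,0]]]'
python3 -m jog '[[[0.03,0.003,0,0.007,0],[0.03,0.006,0,0.014,0],[0.03,0.008,0,0.019,0],[0.03,0.009,0,0.0235,0],[0.03,0.009,0,0.0235,0]]]'
python3 - <<'E'
from h import *
tilt('w13.png');s=arm.state();print(s['force'],s['torque'],s['tcp_pos'])
E
```

```text
clock: 29.08
tcp_pos: [526.6, -74.8, 64.9]
eef_rot: [-0.353, 0.936, -0.001, 0.002]
force: [-2.7, -2.0, 6.8]
opening: 58.8
gripper_force: 66.1
clock: 29.7
tcp_pos: [510.5, -87.9, 28.3]
eef_rot: [-0.353, 0.936, -0.001, 0.001]
force: [-1.8, -1.5, 4.5]
opening: 58.9
gripper_force: 65.4
clock: 30.32
tcp_pos: [502.8, -93.0, 3.5]
eef_rot: [-0.353, 0.935, 0.0, -0.001]
force: [-1.0, -0.9, 0.2]
opening: 59.3
gripper_force: 64.1
floor 4584 4584 slope deg -0.3 xrange [ 65. 105.] z world 3.7871065086015174
box 0
[-0.57330553  0.50171344  0.73245319] [-0.02902905 -0.08157843 -0.09338647] [502.89203339 -92.94002148   3.68710651]
```

```bash
python3 -m jog '[[[0.06,0,0,0.0005,0],[0.07,0,0,0.0005,0],[0.085,0,0,0.0005,0],[0.085,0,0,0.0005,0],[0.085,0,0,0.0005,0]]]'
python3 -m jog '[[[0.085,0,0,-0.01,0],[0.085,0,0,-0.03,0],[0.085,0,0,-0.06,0],[0.085,0,0,-0.11,0],[0.085,0,0,-0.16,0]]]'
python3 -m jog '[[[0.085,0.02,0,-0.02,0],[0.085,0.04,0,-0.03,0],[0.085,0.07,0,-0.03,0],[0.085,0.09,0,-0.03,0],[0.085,0.09,0,-0.03,0]]]'
python3 - <<'E'
from h import *
p,d,c=snap('wrist','w14.png');np.savez('w14.npz',p=p,d=d)
P=cloud(c,d);hsv=cv2.cvtColor(p,cv2.COLOR_RGB2HSV)
t,dt,ct=snap('top','t14.png');np.savez('t14.npz',p=t,d=dt)
print(arm.state()['tcp_pos'])
red=(((hsv[...,0]<8)|(hsv[...,0]>172))&(hsv[...,1]>140)).astype(np.uint8)
for k in cv2.findContours(red,0,2)[0]:
    if cv2.contourArea(k)>800: print('clips',cv2.minAreaRect(cast(c,k.reshape(-1,2),20)[:,:2].astype(np.float32)),k.reshape(-1,2).mean(0))
a=(abs(P[...,2]-29)<5)&(p.max(2)<80)
for k in cv2.findContours(a.astype(np.uint8),0,2)[0]:
    if cv2.contourArea(k)>300: print('roll',cv2.minEnclosingCircle(cast(c,k.reshape(-1,2),30)[:,:2].astype(np.float32)),k.reshape(-1,2).mean(0))
E
```

```text
clock: 31.0
tcp_pos: [503.3, -93.1, 3.8]
eef_rot: [-0.353, 0.935, -0.0, 0.0]
force: [-1.1, 0.3, 0.6]
opening: 84.9
gripper_force: 0.0
clock: 31.62
tcp_pos: [503.0, -93.1, 165.8]
eef_rot: [-0.353, 0.935, -0.0, 0.0]
force: [1.0, 0.1, 0.4]
opening: 85.0
gripper_force: 0.0
clock: 32.25
tcp_pos: [434.3, -153.3, 193.3]
eef_rot: [-0.352, 0.936, 0.0, -0.0]
force: [-0.7, -0.2, -0.2]
opening: 85.1
gripper_force: 0.0
[ 435.63018663 -152.66053544  193.40590455]
clips ((433.3408508300781, -157.5738525390625), (70.54850769042969, 44.03736877441406), 54.407493591308594) [320.9266055  192.21100917]
roll ((663.0750732421875, -295.7992248535156), 91.7654800415039) [100.83430233 272.64534884]
roll ((371.11053466796875, -216.05718994140625), 23.7464542388916) [322.2020202  101.63636364]
roll ((516.62451171875, -442.2996826171875), 48.296783447265625) [12.64088398 60.98895028]
```

View pics/w14.png

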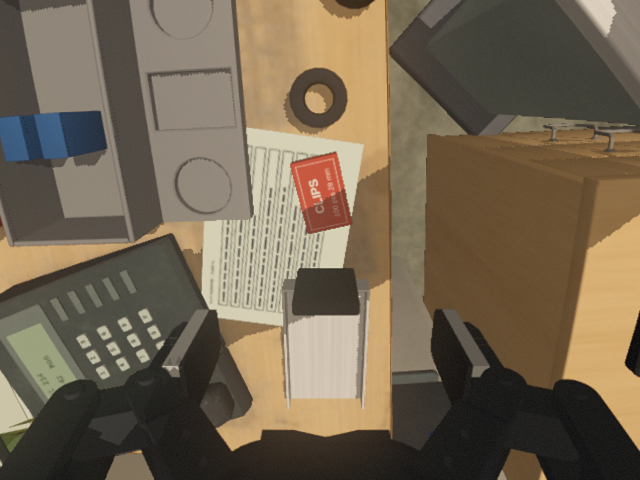

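The tray lies empty and flat at (325,340), and the boxes are in the bin. The clips are at (321,192) and a roll at (318,98). The wells are visible at (180,10), (190,100) and (203,185). I'll refine the well positions from this depth image, and grasp the clips first.

```bash
python3 -m jog '[[[0.085,0,0,0,-7],[0.085,0,0,0.03,-13.1],[0.085,0,0,0.06,-13.1],[0.085,0,0,0.09,-13.1],[0.085,0,0,0.12,-13.1]]]'
cat >> h.py <<'E'
def wells(p,d,c):
    P=cloud(c,d); q=P.reshape(-1,3); o=np.c_[(q[:,:2]-BIN)@XO,(q[:,:2]-BIN)@YO,q[:,2]]
    dk=(abs(o[:,2]-20)<3.5)&(abs(o[:,0]+101)<50)&(abs(o[:,1])<120)
    print('deck z',np.median(o[dk,2]).round(1), 'x',np.percentile(o[dk,0],[.5,99.5]).round(1),'y',np.percentile(o[dk,1],[.5,99.5]).round(1))
    z0=np.median(o[dk,2])
    for n,y in(('L',78),('pocket',0),('R',-78)):
        m=(o[:,2]<z0-4)&(o[:,2]>z0-16)&(abs(o[:,0]+101)<40)&(abs(o[:,1]-y)<33)
        if m.sum()>100: print(n,m.sum(),np.percentile(o[m,:2],[2,98],axis=0).round(1).tolist(),'mid',np.percentile(o[m,:2],[2,98],axis=0).mean(0).round(1))
E
python3 - <<'E'
from h import *
s=arm.state();to(433.3,-157.6,-25,144.4)
t=np.load('t14.npz');wells(t['p'],t['d'],arm.calibration('top'))
E
```

```text
clock: 32.98
tcp_pos: [436.3, -152.0, 72.5]
eef_rot: [-0.458, 0.889, 0.0, 0.0]
force: [0.7, 0.6, 0.4]
opening: 84.9
gripper_force: 0.0
shift mm [ 6.4 -0.8 97.5] yaw 144.6 spin 0.2 clock 32.975
deck z 19.8 x [-143.3  -57.2] y [-110.3  110.8]
L 495 [[-124.1, 55.5], [-75.3, 103.8]] mid [-99.7  79.6]
pocket 812 [[-135.7, -23.0], [-64.2, 24.6]] mid [-99.9   0.8]
R 521 [[-124.2, -101.9], [-75.3, -53.3]] mid [-99.7 -77.6]
```

```bash
python3 -m jog '[[[0.085,0.0064,-0.001,0.03,0],[0.085,0.0064,-0.001,0.06,0],[0.085,0.0064,-0.001,0.085,0],[0.085,0.0064,-0.001,0.097,0],[0.085,0.0064,-0.001,0.097,0]]]'
python3 -m jog '[[[0.03,0,0,0,0],[0.03,0,0,0,0],[0.03,0,0,0,0],[0.03,0,0,0,0],[0.03,0,0,0,0]]]'
python3 -m jog '[[[0.03,0,0,-0.01,0],[0.03,0,0,-0.03,0],[0.03,0,0,-0.05,0],[0.03,0,0,-0.075,0],[0.03,0,0,-0.1,0]]]'
python3 - <<'E'
from h import *
s=arm.state();p,d,c=snap('wrist','w15.png');np.savez('w15.npz',p=p,d=d)
g=BIN-101*XO;to(g[0],g[1],75,43.2)
wells(p,d,c)
E
```

```text
clock: 33.6
tcp_pos: [432.5, -157.9, -24.0]
eef_rot: [-0.458, 0.889, 0.001, -0.001]
force: [-0.3, -0.4, -0.1]
opening: 85.2
gripper_force: 0.0
clock: 34.22
tcp_pos: [434.0, -158.8, -21.9]
eef_rot: [-0.458, 0.889, -0.001, 0.001]
force: [-0.3, 1.0, 4.8]
opening: 43.1
gripper_force: 61.2
clock: 34.85
tcp_pos: [432.6, -158.4, 78.0]
eef_rot: [-0.458, 0.889, -0.0, -0.0]
force: [0.4, 0.1, -1.2]
opening: 42.9
gripper_force: 61.2
shift mm [109.3 -90.4   6.6] yaw 144.5 spin 101.3 clock 34.9
deck z 19.8 x [-144.5  -57.6] y [-37.7 110.8]
L 4989 [[-122.6, 55.9], [-75.2, 104.0]] mid [-98.9  79.9]
pocket 10659 [[-134.8, -24.0], [-64.3, 24.2]] mid [-99.5   0.1]
```

```bash
python3 -m jog '[[[0.03,0.022,-0.018,0,10],[0.03,0.044,-0.036,0,20],[0.03,0.066,-0.054,0,30],[0.03,0.088,-0.072,0,40],[0.03,0.109,-0.09,0,50]]]'
python3 -m jog '[[[0.03,0,0,0,10],[0.03,0,0,0,20],[0.03,0,0,0,30],[0.03,0,0,0,40],[0.03,0,0,0,51.3]]]'
python3 -m jog '[[[0.03,0,0,0.01,0],[0.03,0,0,0.03,0],[0.03,0,0,0.045,0],[0.03,0,0,0.055,0],[0.03,0,0,0.055,0]]]'
python3 - <<'E'
from h import *
p,d,c=snap('wrist','w16.png');np.savez('w16.npz',p=p,d=d)
g=BIN-100.5*XO+.5*YO;to(g[0],g[1],-8,43.2);print(arm.state()['joint_pos'][5])
P=cloud(c,d);hsv=cv2.cvtColor(p,cv2.COLOR_RGB2HSV)
red=(((hsv[...,0]<8)|(hsv[...,0]>172))&(hsv[...,1]>120)).astype(np.uint8);red[:, :150]=0
for k in cv2.findContours(red,0,2)[0]:
    if cv2.contourArea(k)>300:
        m=np.zeros_like(red);cv2.drawContours(m,[k],-1,1,-1);w=P[(m>0)&(red>0)]
        print(len(w),np.median(w,0),k.reshape(-1,2).mean(0)); o=np.c_[(w[:,:2]-BIN)@XO,(w[:,:2]-BIN)@YO];print(np.percentile(o,[1,99],axis=0),np.percentile(w[:,2],[2,50,98]))
E
```

```text
clock: 35.52
tcp_pos: [442.6, -300.2, 76.6]
eef_rot: [-0.036, 0.999, 0.0, -0.0]
force: [1.0, 0.5, -0.8]
opening: 42.6
gripper_force: 61.2
clock: 36.15
tcp_pos: [442.5, -299.3, 76.6]
eef_rot: [0.396, 0.918, 0.0, -0.0]
force: [-0.6, 0.4, -0.5]
opening: 42.9
gripper_force: 61.2
clock: 36.78
tcp_pos: [442.1, -298.9, 20.7]
eef_rot: [0.392, 0.92, 0.0, -0.001]
force: [0.1, 0.7, 0.4]
opening: 42.6
gripper_force: 61.2
shift mm [-3.2  1.3 29.4] yaw 43.8 spin 0.6 clock 36.825
0.21201610235608162
16257 [ 437.00204881 -292.00731058   62.50691051] [352.41847826 316.95108696]
[[-139.74717525  -22.42476846]
 [ -70.56136594   21.30532958]] [47.09580673 62.50691051 64.04798429]
```

View pics/w16.png

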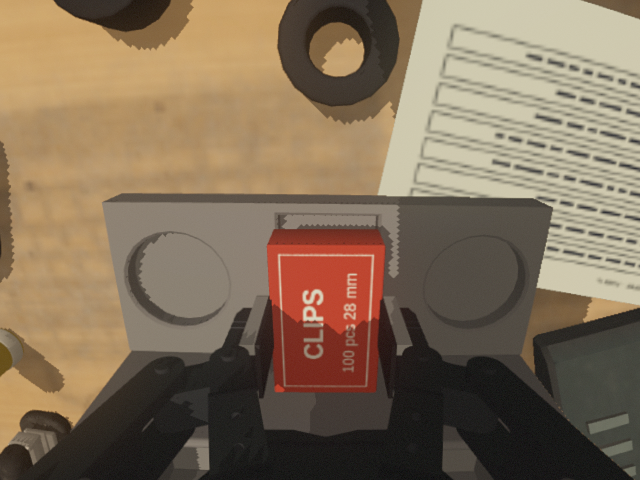

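The clips are held over the pocket, centred at (325,315), with the pocket's front edge at (330,220). Its centre reads (−105.1,−0.6) in organiser axes, so it needs about +4.5 mm in x. I lower it to just above the deck and recheck.

```bash
python3 -m jog '[[[0.03,-0.002,0.0007,0.005,0.6],[0.03,-0.0045,0.0007,0.01,0.6],[0.03,-0.0045,0.0007,0.015,0.6],[0.03,-0.0045,0.0007,0.02,0.6],[0.03,-0.0045,0.0007,0.02,0.6]]]'
cat >> h.py <<'E'
def clipsnow(f):
    p,d,c=snap('wrist',f);P=cloud(c,d);hsv=cv2.cvtColor(p,cv2.COLOR_RGB2HSV)
    red=(((hsv[...,0]<8)|(hsv[...,0]>172))&(hsv[...,1]>100));red[:,:150]=0
    z=np.median(P[red][:,2]);w=P[red&(abs(P[...,2]-z)<4)]
    o=np.c_[(w[:,:2]-BIN)@XO,(w[:,:2]-BIN)@YO].astype(np.float32)
    print('top z',z,cv2.minAreaRect(o),np.percentile(o,[.5,99.5],axis=0).mean(0));wells(p,d,c)
E
python3 - <<'E'
from h import *
clipsnow('w17.png');print(arm.state()['tcp_pos'])
E
```

```text
clock: 37.45
tcp_pos: [445.9, -301.8, 1.1]
eef_rot: [0.397, 0.918, 0.0, -0.001]
force: [0.2, 0.1, -0.3]
opening: 42.8
gripper_force: 61.2
top z 42.93437530413655 ((-99.6480712890625, 4.456098556518555), (53.96632385253906, 71.09293365478516), 89.55147552490234) [-100.1961607     0.35586208]
deck z 19.8 x [-144.6  -58.3] y [-110.3  110.6]
L 8236 [[-122.5, 57.0], [-75.1, 104.4]] mid [-98.8  80.7]
pocket 1333 [[-135.9, -24.1], [-130.3, 24.8]] mid [-133.1    0.4]
R 8295 [[-122.7, -104.1], [-75.4, -56.4]] mid [-99.1 -80.2]
[ 446.14022431 -301.97507589    1.39200564]
```

```bash
python3 -m jog '[[[0.03,0.0005,0,0.003,0],[0.03,0.0005,0,0.006,0],[0.03,0.0005,0,0.009,0],[0.03,0.0005,0,0.0125,0],[0.03,0.0005,0,0.0125,0]]]'
python3 - <<'E'
from h import *
clipsnow('w18.png');print(arm.state()['tcp_pos'],arm.state()['force'])
E
```

```text
clock: 38.12
tcp_pos: [445.8, -301.6, -11.2]
eef_rot: [0.398, 0.918, 0.0, -0.0]
force: [-0.1, -0.1, -1.3]
opening: 42.8
gripper_force: 61.2
top z 30.655512332911197 ((-100.0655288696289, 5.149570465087891), (54.95112228393555, 70.91053771972656), 89.84435272216797) [-100.46162502    0.41703325]
deck z 19.8 x [-144.6  -58.1] y [-110.4  110.7]
L 9150 [[-122.1, 57.1], [-75.0, 104.6]] mid [-98.6  80.9]
pocket 835 [[-135.9, -24.2], [-130.7, 24.9]] mid [-133.3    0.3]
R 9184 [[-122.5, -104.1], [-75.2, -56.8]] mid [-98.8 -80.4]
[ 445.94410076 -301.71353067  -10.99843572] [-0.1029472   0.64578369 -0.62168169]
```

```bash
python3 -m jog '[[[0.05,0,0,0,0],[0.06,0,0,0,0],[0.06,0,0,0,0],[0.065,0,0,-0.005,0],[0.065,0,0,-0.02,0]]]'
python3 -m jog '[[[0.085,0,0,-0.04,0],[0.085,0,0,-0.09,0],[0.085,0.03,0,-0.14,0],[0.085,0.06,0,-0.14,0],[0.085,0.08,0,-0.14,0]]]'
cat >> h.py <<'E'
def rolls(f,cam='wrist',lo=15):
    p,d,c=snap(cam,f);P=cloud(c,d)
    tip=arm.state()['tcp_pos'][2]+20
    a=((P[...,2]>lo)&(P[...,2]<lo+20)&(p.max(2)<90)&(abs(P[...,0]-380)<170)&(abs(P[...,1]+260)<140)).astype(np.uint8)
    for k in cv2.findContours(a,0,2)[0]:
        w=cast(c,k.reshape(-1,2),lo+15)[:,:2].astype(np.float32)
        if cv2.contourArea(k)<150: continue
        m=np.zeros_like(a);cv2.drawContours(m,[k],-1,1,-1)
        q=P[(m>0)&(abs(P[...,2]-lo-15)<2.5)][:,:2].astype(np.float32)
        if len(q)<80: continue
        ce,r=cv2.minEnclosingCircle(w);lo_,hi=np.percentile(q,[1,99],axis=0)
        if r<40: print('roll',np.round(ce,1),round(r,1),'bbox mid',((lo_+hi)/2).round(1),(hi-lo_).round(1),'px',k.reshape(-1,2).mean(0).round())
E
python3 - <<'E'
from h import *
print(arm.state()['tcp_pos']);rolls('w19.png')
p,d,c=snap('wrist');P=cloud(c,d);hsv=cv2.cvtColor(p,cv2.COLOR_RGB2HSV)
print('clips z',np.percentile(P[((hsv[...,0]<8)|(hsv[...,0]>172))&(hsv[...,1]>120)][:,2],[5,50,95]))
E
```

```text
clock: 38.8
tcp_pos: [445.4, -301.4, 9.3]
eef_rot: [0.398, 0.918, 0.0, -0.001]
force: [-0.2, -0.2, 0.2]
opening: 65.3
gripper_force: 0.0
clock: 39.42
tcp_pos: [391.2, -243.1, 151.5]
eef_rot: [0.397, 0.918, -0.0, 0.002]
force: [0.1, 0.1, 0.1]
opening: 85.1
gripper_force: 0.0
[ 391.22560318 -243.07172682  151.51492374]
roll [ 524.7 -353.4] 17.9 bbox mid [ 524.2 -353. ] [25.3 24.1] px [348. 386.]
roll [ 253.5 -387.8] 33.0 bbox mid [ 250.6 -383.2] [57.9 32.4] px [ 88. 223.]
roll [ 370.  -214.8] 25.2 bbox mid [ 370.4 -215.5] [46.4 46.4] px [327. 171.]
roll [ 276.2 -256.1] 26.0 bbox mid [ 275.3 -257.6] [46.3 45.9] px [205. 129.]
clips z [19.05953224 29.89461116 31.12480218]
```

View pics/w19.png

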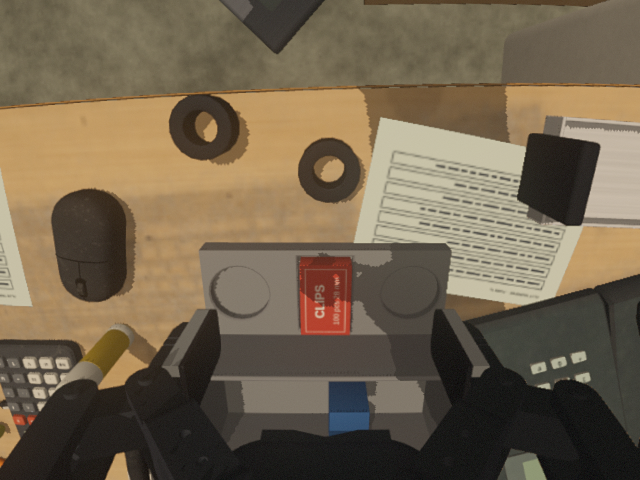

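The clips sit in the pocket at (326,295), top at 30 mm. Roll A is at (327,171). Roll B was knocked aside and is now at (205,129), world (275.5,−257). Roll A goes to the left well.

```bash
python3 -m jog '[[[0.085,0.02,0.002,0.03,0],[0.085,0.0346,0.0038,0.06,0],[0.085,0.0346,0.0038,0.1,0],[0.085,0.0346,0.0038,0.13,0],[0.085,0.0346,0.0038,0.13,0]]]'
python3 - <<'E'
from h import *
to(370.3,-215.3,-22,43.2)
E
```

```text
clock: 40.15
tcp_pos: [369.2, -215.0, 17.8]
eef_rot: [0.398, 0.918, 0.0, -0.002]
force: [-0.3, -0.2, 0.4]
opening: 85.3
gripper_force: 0.0
shift mm [-1.1  0.7 39.8] yaw 43.2 spin -0.0 clock 40.15
```

```bash
python3 -m jog '[[[0.085,-0.001,0.0007,0.015,0],[0.085,-0.001,0.0007,0.03,0],[0.085,-0.001,0.0007,0.04,0],[0.085,-0.001,0.0007,0.04,0],[0.06,-0.001,0.0007,0.04,0]]]'
python3 -m jog '[[[0.03,0,0,0,0],[0.03,0,0,0,0],[0.03,0,0,0,0],[0.03,0,0,0,0],[0.03,0,0,0,0]]]'
python3 -m jog '[[[0.03,0,0,-0.01,0],[0.03,0,0,-0.03,0],[0.03,0,0,-0.05,0],[0.03,0,0,-0.06,0],[0.03,0,0,-0.06,0]]]'
python3 - <<'E'
from h import *
p,d,c=snap('wrist','w20.png')
g=BIN-101*XO+78.3*YO;to(g[0],g[1],38,43.2)
E
```

```text
clock: 40.78
tcp_pos: [372.4, -216.3, -20.1]
eef_rot: [0.398, 0.918, -0.0, 0.001]
force: [0.2, -0.5, -0.1]
opening: 69.1
gripper_force: 0.0
clock: 41.4
tcp_pos: [372.3, -216.3, -19.6]
eef_rot: [0.398, 0.918, -0.0, 0.001]
force: [-1.8, -0.0, 7.5]
opening: 47.4
gripper_force: 61.5
clock: 42.02
tcp_pos: [372.3, -216.2, 40.0]
eef_rot: [0.398, 0.918, -0.0, 0.001]
force: [-0.1, -0.7, -0.5]
opening: 47.1
gripper_force: 62.0
shift mm [-111.9   73.9    1.4] yaw 43.2 spin -0.0 clock 42.075
```

```bash
python3 -m jog '[[[0.03,-0.025,0.016,0,0],[0.03,-0.05,0.032,0,0],[0.03,-0.075,0.048,0,0],[0.03,-0.1,0.064,0,0],[0.03,-0.112,0.074,0,0]]]'
python3 -m jog '[[[0.03,0,0,0.01,0],[0.03,0,0,0.02,0],[0.03,0,0,0.03,0],[0.03,0,0,0.03,0],[0.03,0,0,0.03,0]]]'
cat >> h.py <<'E'
def held(f,y):
    p,d,c=snap('wrist',f);P=cloud(c,d);q=P.reshape(-1,3)
    o=np.c_[(q[:,:2]-BIN)@XO,(q[:,:2]-BIN)@YO,q[:,2]]
    dark=(p.max(2)<90).ravel()
    m=dark&(abs(o[:,0]+101)<32)&(abs(o[:,1]-y)<23)&(o[:,2]>33)&(o[:,2]<75)
    h=np.histogram(o[m,2],np.arange(33,76,1));z=h[1][h[0].argmax()]+.5
    t=o[m&(abs(o[:,2]-z)<2.5)]
    print('TCP',arm.state()['tcp_pos'],'top z',z,len(t),'x',np.percentile(t[:,0],[.5,99.5]).round(1),'y',np.percentile(t[:,1],[.5,99.5]).round(1))
    # hole centre: circle fit on inner edge
    mk=np.zeros(480*640,np.uint8);mk[m&(abs(o[:,2]-z)<2.5)]=255;mk=mk.reshape(480,640)
    cs,hi=cv2.findContours(mk,cv2.RETR_CCOMP,cv2.CHAIN_APPROX_NONE)
    for k,hh in zip(cs,hi[0]):
        if cv2.contourArea(k)>300:
            w=cast(c,k.reshape(-1,2),z);e=np.c_[(w[:,:2]-BIN)@XO,(w[:,:2]-BIN)@YO]
            A=np.c_[2*e,np.ones(len(e))];s=np.linalg.lstsq(A,(e**2).sum(1),rcond=None)[0]
            print('hole' if hh[3]>=0 else 'outer','centre',s[:2].round(1),'r',np.sqrt(s[2]+s[0]**2+s[1]**2).round(1))
    wells(p,d,c)
E
python3 - <<'E'
from h import *
held('w21.png',78.3)
E
```

```text
clock: 42.7
tcp_pos: [503.0, -247.0, 37.8]
eef_rot: [0.397, 0.918, 0.0, -0.001]
force: [-0.4, -0.2, -1.2]
opening: 47.6
gripper_force: 62.0
clock: 43.32
tcp_pos: [502.1, -247.0, 9.4]
eef_rot: [0.398, 0.918, -0.0, 0.0]
force: [0.2, -0.3, -0.0]
opening: 47.0
gripper_force: 62.0
TCP [ 502.41720674 -247.14052313    9.61919924] top z 58.5 7956 x [-127.1  -79.5] y [ 55.8 100.9]
outer centre [-103.6   78.6] r 24.3
hole centre [-103.9   78.8] r 12.6
deck z 19.7 x [-144.6  -57.9] y [-97.9 110.8]
L 1881 [[-124.1, 52.2], [-78.3, 103.4]] mid [-101.2   77.8]
pocket 818 [[-136.3, -24.5], [-76.6, 23.6]] mid [-106.4   -0.5]
R 5167 [[-122.6, -98.6], [-75.1, -59.8]] mid [-98.9 -79.2]
```

View pics/w21.png

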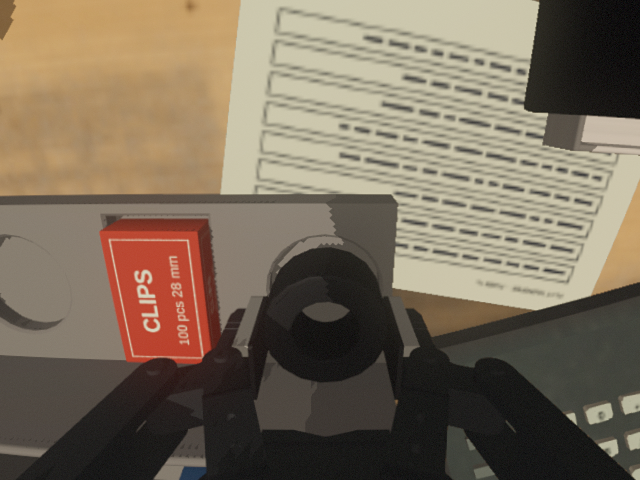

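The roll is held at (325,310), centre (−103.8, 78.7). It needs +2.7 mm in organiser x. I correct and lower it.

```bash
python3 -m jog '[[[0.03,-0.0015,-0.0004,0,0],[0.03,-0.0027,-0.0004,0,0],[0.03,-0.0027,-0.0004,0.002,0],[0.03,-0.0027,-0.0004,0.004,0],[0.03,-0.0027,-0.0004,0.005,0]]]'
python3 -m jog '[[[0.03,0,0,0.003,0],[0.03,0,0,0.006,0],[0.03,0,0,0.009,0],[0.03,0,0,0.0125,0],[0.03,0,0,0.013,0]]]'
python3 - <<'E'
from h import *
held('w22.png',78.3);print(arm.state()['force'])
E
```

```text
clock: 44.0
tcp_pos: [503.6, -249.1, 3.9]
eef_rot: [0.398, 0.918, 0.0, -0.0]
force: [0.0, 0.7, -0.0]
opening: 47.0
gripper_force: 62.0
clock: 44.62
tcp_pos: [503.5, -249.1, -9.2]
eef_rot: [0.397, 0.918, -0.0, -0.0]
force: [0.4, 0.5, -1.4]
opening: 47.2
gripper_force: 62.0
TCP [ 503.62374319 -249.08973366   -9.07810254] top z 40.5 7813 x [-124.6  -77.2] y [ 55.7 100.8]
outer centre [-101.4   78.4] r 24.1
hole centre [-101.5   78.5] r 12.7
deck z 19.8 x [-144.5  -57.7] y [-82.2 110.6]
L 1778 [[-124.7, 52.2], [-86.9, 104.6]] mid [-105.8   78.4]
pocket 954 [[-136.1, -24.6], [-79.3, 23.4]] mid [-107.7   -0.6]
R 3284 [[-118.2, -86.5], [-74.7, -59.9]] mid [-96.5 -73.2]
[ 0.11952867 -0.37453559 -0.58106067]
```

```bash
python3 -m jog '[[[0.05,0,0,0,0],[0.06,0,0,0,0],[0.06,0,0,0,0],[0.065,0,0,-0.005,0],[0.065,0,0,-0.02,0]]]'
python3 -m jog '[[[0.085,0,0,-0.05,0],[0.085,0.02,-0.02,-0.1,0],[0.085,0.05,-0.055,-0.14,0],[0.085,0.085,-0.095,-0.14,0],[0.085,0.11,-0.13,-0.14,0]]]'
python3 - <<'E'
from h import *
rolls('w23.png');rolls(None,lo=25);to(275.5,-257.2,-20,43.2)
E
```

```text
clock: 45.3
tcp_pos: [503.1, -248.9, 11.2]
eef_rot: [0.398, 0.918, 0.0, -0.001]
force: [-0.5, -0.8, 0.5]
opening: 65.4
gripper_force: 0.0
clock: 45.92
tcp_pos: [332.6, -258.0, 153.2]
eef_rot: [0.397, 0.918, -0.001, 0.002]
force: [0.2, 0.1, 0.0]
opening: 85.1
gripper_force: 0.0
roll [ 252.1 -386.6] 32.7 bbox mid [ 250.1 -383. ] [58.8 32.2] px [155. 254.]
roll [ 275.1 -256.8] 25.1 bbox mid [ 274.9 -257.7] [45.8 45.9] px [272. 163.]
roll [ 525.6 -357.6] 20.6 bbox mid [ 524.8 -358.4] [25.  34.2] px [402. 420.]
roll [ 497.2 -241.4] 28.9 bbox mid [ 502.  -233.3] [45.1 20.3] px [481. 324.]
shift mm [ 37.5 -39.7 172.6] yaw 43.0 spin -0.2 clock 46.025
```

```bash
python3 -m jog '[[[0.085,0.015,-0.016,0.03,0],[0.085,0.03,-0.032,0.06,0],[0.085,0.038,-0.0398,0.1,0],[0.085,0.038,-0.0398,0.135,0],[0.085,0.038,-0.0398,0.135,0]]]'
python3 -m jog '[[[0.085,0.001,0,0.015,0],[0.085,0.001,0,0.03,0],[0.085,0.001,0,0.0375,0],[0.085,0.001,0,0.0375,0],[0.06,0.001,0,0.0375,0]]]'
python3 -m jog '[[[0.03,0,0,0,0],[0.03,0,0,0,0],[0.03,0,0,0,0],[0.03,0,0,0,0],[0.03,0,0,0,0]]]'
python3 -m jog '[[[0.03,0,0,-0.01,0],[0.03,0,0,-0.03,0],[0.03,0,0,-0.05,0],[0.03,0,0,-0.06,0],[0.03,0,0,-0.06,0]]]'
python3 - <<'E'
from h import *
g=BIN-98.3*XO-77.8*YO;to(g[0],g[1],38,43.2)
E
```

```text
clock: 46.65
tcp_pos: [277.6, -256.1, 15.1]
eef_rot: [0.397, 0.918, 0.001, -0.002]
force: [0.2, -0.1, 0.5]
opening: 85.2
gripper_force: 0.0
clock: 47.28
tcp_pos: [278.8, -257.2, -20.5]
eef_rot: [0.397, 0.918, -0.0, 0.001]
force: [0.1, -0.4, -0.0]
opening: 69.3
gripper_force: 0.0
clock: 47.9
tcp_pos: [278.5, -257.2, -20.4]
eef_rot: [0.398, 0.918, -0.0, 0.001]
force: [-0.8, 0.5, 5.9]
opening: 47.3
gripper_force: 61.7
clock: 48.52
tcp_pos: [278.6, -257.1, 39.4]
eef_rot: [0.398, 0.918, -0.0, 0.001]
force: [0.6, -0.5, -1.1]
opening: 47.5
gripper_force: 61.9
shift mm [-148.4   13.9    1.7] yaw 43.2 spin -0.0 clock 48.525
```

```bash
python3 -m jog '[[[0.03,-0.03,0.003,0,0],[0.03,-0.06,0.006,0,0],[0.03,-0.09,0.009,0,0],[0.03,-0.12,0.012,0,0],[0.03,-0.1484,0.0139,0,0]]]'
python3 -m jog '[[[0.03,0,0,0.01,0],[0.03,0,0,0.02,0],[0.03,0,0,0.03,0],[0.03,0,0,0.03,0],[0.03,0,0,0.03,0]]]'
python3 - <<'E'
from h import *
held('w24.png',-78)
E
```

```text
clock: 49.15
tcp_pos: [389.8, -355.4, 37.4]
eef_rot: [0.397, 0.918, 0.0, -0.001]
force: [0.4, 0.1, 0.1]
opening: 47.2
gripper_force: 61.9
clock: 49.78
tcp_pos: [389.5, -355.3, 8.9]
eef_rot: [0.398, 0.918, -0.0, 0.0]
force: [-0.8, -0.0, -1.0]
opening: 47.6
gripper_force: 61.9
TCP [ 389.80102693 -355.48157469    9.123717  ] top z 58.5 8099 x [-125.9  -78.4] y [-100.5  -55.4]
outer centre [-102.2  -77.6] r 24.4
hole centre [-102.5  -77.3] r 12.6
deck z 19.9 x [-144.7  -57.8] y [-110.1   87.5]
L 216 [[-124.8, 54.1], [-76.2, 82.9]] mid [-100.5   68.5]
pocket 940 [[-136.2, -22.3], [-73.9, 24.7]] mid [-105.1    1.2]
R 2255 [[-124.4, -103.9], [-77.1, -51.9]] mid [-100.8  -77.9]
```

```bash
python3 -m jog '[[[0.03,-0.0012,-0.0004,0,0],[0.03,-0.0012,-0.0004,0,0],[0.03,-0.0012,-0.0004,0.002,0],[0.03,-0.0012,-0.0004,0.004,0],[0.03,-0.0012,-0.0004,0.005,0]]]'
python3 -m jog '[[[0.03,0,0,0.003,0],[0.03,0,0,0.006,0],[0.03,0,0,0.009,0],[0.03,0,0,0.0125,0],[0.03,0,0,0.013,0]]]'
python3 - <<'E'
from h import *
held('w25.png',-78);print(arm.state()['force'])
E
```

```text
clock: 50.45
tcp_pos: [390.0, -356.4, 3.4]
eef_rot: [0.397, 0.918, 0.0, -0.0]
force: [0.6, 0.3, -0.8]
opening: 47.5
gripper_force: 61.9
clock: 51.08
tcp_pos: [390.0, -356.4, -9.7]
eef_rot: [0.398, 0.918, 0.0, -0.0]
force: [0.2, -0.3, -0.7]
opening: 47.5
gripper_force: 61.9
TCP [ 390.0902742  -356.42492762   -9.57127029] top z 40.5 7972 x [-124.6  -77.1] y [-100.6  -55.4]
outer centre [-101.3  -77.9] r 24.2
hole centre [-101.5  -77.8] r 12.7
deck z 19.9 x [-144.7  -57.9] y [-110.1   75.2]
L 111 [[-119.8, 54.1], [-75.9, 69.3]] mid [-97.8  61.7]
pocket 1105 [[-136.0, -22.4], [-77.1, 25.0]] mid [-106.5    1.3]
R 1860 [[-124.9, -104.0], [-86.9, -51.4]] mid [-105.9  -77.7]
[-0.357942    0.68063881 -0.50253221]
```

Seated. I release, retreat upward and check everything from above.

```bash
python3 -m jog '[[[0.05,0,0,0,0],[0.06,0,0,0,0],[0.06,0,0,0,0],[0.065,0,0,-0.005,0],[0.065,0,0,-0.02,0]]]'
python3 -m jog '[[[0.065,0,0,-0.05,0],[0.085,0,0,-0.1,0],[0.085,0.02,0.01,-0.16,0],[0.085,0.05,0.02,-0.2,0],[0.085,0.07,0.03,-0.22,0]]]'
python3 - <<'E'
from h import *
p,d,c=snap('wrist','w26.png');P=cloud(c,d);o=np.dstack([(P[...,:2]-BIN)@XO,(P[...,:2]-BIN)@YO,P[...,2]])
dark=p.max(2)<90;hsv=cv2.cvtColor(p,cv2.COLOR_RGB2HSV);red=((hsv[...,0]<8)|(hsv[...,0]>172))&(hsv[...,1]>120)
for n,k,y in(('L',dark,78),('R',dark,-78),('clips',red,0)):
    m=k&(abs(o[...,0]+101)<45)&(abs(o[...,1]-y)<35)&(o[...,2]>25);w=o[m]
    t=w[w[:,2]>np.median(w[:,2])-4];A=np.c_[t[:,:2],np.ones(len(t))];g=np.linalg.lstsq(A,t[:,2],rcond=None)[0]
    print(n,len(t),'z',np.median(t[:,2]).round(1),'tilt deg',np.degrees(np.hypot(*g[:2])).round(1),np.percentile(t[:,:2],[1,99],axis=0).mean(0).round(1))
E
```

```text
clock: 51.75
tcp_pos: [389.6, -356.0, 10.8]
eef_rot: [0.398, 0.918, 0.0, -0.001]
force: [-0.7, -0.3, 0.4]
opening: 64.5
gripper_force: 0.0
clock: 52.38
tcp_pos: [364.6, -284.8, 235.0]
eef_rot: [0.398, 0.918, -0.001, 0.003]
force: [0.2, 0.7, -0.4]
opening: 85.2
gripper_force: 0.0
L 2535 z 41.2 tilt deg 23.1 [-90.1  76.5]
R 2381 z 40.6 tilt deg 19.8 [-90.8 -75.8]
clips 2321 z 30.1 tilt deg 0.2 [-100.     0.8]
```

View pics/w26.png

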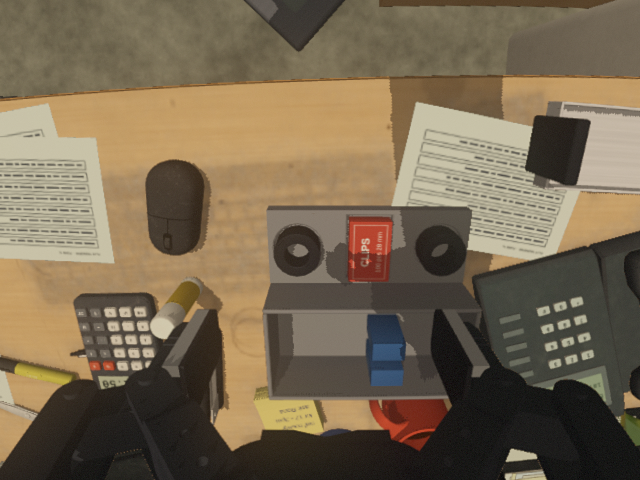

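All supplies are seated: the rolls at (298,250) and (441,250), the clips at (369,248), and both boxes in the bin at (386,350). The tray lies flat at (590,150), and the mouse and glue stick look untouched. The roll "tilt" figure probably includes bin-wall pixels, so I check only the rings before handing in.

Run:
```python
from h import *
p,d,c=snap('wrist');P=cloud(c,d);o=np.dstack([(P[...,:2]-BIN)@XO,(P[...,:2]-BIN)@YO,P[...,2]])
ok=True
for y in(78,-78):
    r=np.hypot(o[...,0]+101.2,o[...,1]-y);t=o[(r>15)&(r<22)]
    A=np.c_[t[:,:2],np.ones(len(t))];g=np.linalg.lstsq(A,t[:,2],rcond=None)[0];a=np.degrees(np.hypot(*g[:2]))
    print(y,np.median(t[:,2]),a);ok&=a<2 and abs(np.median(t[:,2])-40)<2
print(ok)
if ok: print(arm.job_done())
```

```text
78 39.97335660403795 1.4090450523164142
-78 39.81248239694116 0.19897063246367566
True
the job is handed in; nothing more can be done
None
```

I handed the job in at about 52 s: both staple boxes slid off the tray into the bin, the empty tray lies flat on the desk, both tape rolls and the clips sit flat in their wells, and I did not touch the stapler, mouse or glue stick.

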